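# Load the lifter test block, hook the cover in and clamp it to torque

## Task

Stand every valve lifter on the bench upright in a bore of the test block, one to a bore and fully home. Then hook one long edge of the cover plate under the yellow lip and swing the other edge down until the plate lies flat on both rails, and only then pull the torque wrench clockwise until the clamp dog is at its stop over the cover and the wrench clearly breaks over at its hinge. Leave the oil can, piston and connecting rod where they are.

Things in the scene. Friction and masses are not known exactly. Their poses are not given: they have to be found in the camera images.
- block: Fixed lifter test block, origin under its middle at bench level; x points from the yellow lip to the opposite (stop) rail, y along the bores, z up. Deck at z = 45 mm, x -74 to 74, y -132 to 132, bores at x = 0. Blue rails with tops at z = 76 carry the cover: x -74 to -52 (under the lip) and x 46 to 66. End cheeks beside the lip: inner faces y = -126 and 126, to x = -26, up to z = 90.
- bore0 (a point): Middle of the mouth of bore 0, level with the deck. Blind bore 30.5 mm wide with a 2 mm chamfer, 27 mm deep; neighbouring bores are 40 mm apart. Axes as the block's.
- bore1 (a point): Middle of the mouth of bore 1, level with the deck. Blind bore 30.5 mm wide with a 2 mm chamfer, 27 mm deep; neighbouring bores are 40 mm apart. Axes as the block's.
- bore2 (a point): Middle of the mouth of bore 2, level with the deck. Blind bore 30.5 mm wide with a 2 mm chamfer, 27 mm deep; neighbouring bores are 40 mm apart. Axes as the block's.
- bore3 (a point): Middle of the mouth of bore 3, level with the deck. Blind bore 30.5 mm wide with a 2 mm chamfer, 27 mm deep; neighbouring bores are 40 mm apart. Axes as the block's.
- bore4 (a point): Middle of the mouth of bore 4, level with the deck. Blind bore 30.5 mm wide with a 2 mm chamfer, 27 mm deep; neighbouring bores are 40 mm apart. Axes as the block's.
- lip (a point): Middle of the lower front edge of the yellow retaining lip, which runs along y. The slot under it opens to the block's +x: 11 mm high (rail top z = 76 to lip z = 87 mm), 12 mm deep; the lip is 5 mm thick. Opposite, on the other rail, a stop 6 mm high has its face 110 mm from the lip edge, 6 mm less than the cover, so one edge of the cover must go under the lip first.
- seat (a point): Where the middle of the cover's underside belongs when it lies home: on the rails at block (-3, 0, 76) mm, give or take 3 mm in x and 6 mm in y. Axes as the block's.
- cover_c (a point): Middle of the loose cover's orange grip rib, 25 mm above the cover's underside. The cover is an aluminium plate 116 (x) x 240 (y) x 5 (z) mm, about 0.4 kg, lying flat on the bench, rib up: rib 16 thick (x) x 70 long (y), from 5 to 45 mm above the underside. Symmetrical: either 240 mm edge may go under the lip.
- lifter0_c (a point): Centre of a loose steel valve lifter, a plain cylinder 28 mm in diameter and 54 mm high with a 3 mm chamfer at the foot, 0.12 kg, standing upright on the bench (centre 27 mm above its foot, z up along it). In a bore it stands on the bottom and its top is 27 mm above the deck. May be absent (None).
- lifter1_c (a point): Centre of a loose steel valve lifter, a plain cylinder 28 mm in diameter and 54 mm high with a 3 mm chamfer at the foot, 0.12 kg, standing upright on the bench (centre 27 mm above its foot, z up along it). In a bore it stands on the bottom and its top is 27 mm above the deck. May be absent (None).
- lifter2_c (a point): Centre of a loose steel valve lifter, a plain cylinder 28 mm in diameter and 54 mm high with a 3 mm chamfer at the foot, 0.12 kg, standing upright on the bench (centre 27 mm above its foot, z up along it). In a bore it stands on the bottom and its top is 27 mm above the deck. May be absent (None).
- lifter3_c (a point): Centre of a loose steel valve lifter, a plain cylinder 28 mm in diameter and 54 mm high with a 3 mm chamfer at the foot, 0.12 kg, standing upright on the bench (centre 27 mm above its foot, z up along it). In a bore it stands on the bottom and its top is 27 mm above the deck. May be absent (None).
- lifter4_c (a point): Centre of a loose steel valve lifter, a plain cylinder 28 mm in diameter and 54 mm high with a 3 mm chamfer at the foot, 0.12 kg, standing upright on the bench (centre 27 mm above its foot, z up along it). In a bore it stands on the bottom and its top is 27 mm above the deck. May be absent (None).
- bolt (a point): Point on the vertical axis of the clamp bolt at the height of the handle's centre line, beside the stop rail (block x = 80, y = -105 mm). A green clamp dog 41 mm long and the wrench sit on this bolt and turn with it; the dog's underside is 2 mm above the seated cover. The top of the wrench head is at z = 105 mm.
- wrench_grip (a point): Middle of the red grip of the torque wrench handle, on its centre line, 150 mm from the bolt axis when the wrench is straight. The handle is level, 18 mm in diameter here, 98 mm above the bench, and points away from the bolt; the grip reaches 45 mm towards the bolt and 25 mm outwards from this point.
- clamp (a joint): Turn of bolt, green dog and wrench together, rad, growing clockwise seen from above: at 0 to 0.1 the dog is clear of the cover and at 1.2 it lies square over the cover's edge, against its stop. Friction about 0.35 N m (some 2.5 N at the grip).
- wrench (a joint): Break-over hinge of the wrench, 30 mm out from the bolt axis towards the grip, rad: 0 straight, growing clockwise seen from above to 0.35 at most. It gives way at 1.6 N m (about 13 N at the grip), only once the dog is at its stop, and stays where it is left.
- oilcan_c (a point): Bystander: red oil can, 68 mm in diameter, 75 mm high with a spout up to 144 mm; point 40 mm up its axis.
- piston_c (a point): Bystander: aluminium piston, 80 mm in diameter and 60 mm high; point at its centre.
- conrod_c (a point): Bystander: steel connecting rod lying flat, 190 mm long, up to 60 mm wide, 18 mm high; point at the middle of its shank.
Things that resemble listed ones, but are neither listed nor needed, are in the scene too. What is shaped like the part that bears lifter1_c but red is not meant.

How it is judged:
By the outcome, as a careful person would: the job done as asked, in the order asked, and still so for the second after the job is handed in, with the robot touching nothing.
Of lifter0, lifter1, lifter2, lifter3, lifter4 only 3 to 5 are there at a start; the rules pass over those that are not, and their reading is None.
At some moment in a run one of cover may be knocked a few centimetres aside while the robot is not near it.
It also fails if it takes over 210 s, if anything falls off the work surface, if the arm or the gripper's body presses on something with over 40 N, if the wrist force passes 120 N, or if a joint passes its speed limit or range.

## Robot

A 6-joint arm with a two-finger parallel gripper is mounted at the origin on the work surface. World frame = base frame: x ahead of the robot, y to its left, z up, the work surface at z = 0. Lengths are in m, angles in rad, forces in N, time in s.
With the tool pointing down it reaches from about 0.35 to 0.775 m from the base axis. Payload 7.3 kg.
Tool frame: the origin (TCP) lies at the very end of the fingers, on their centre line; the grasp point (between the pads) lies grip_point_offset behind it (grip_point_offset is the distance from the TCP to the grasp point, in m); z points along the fingers, y is the direction in which the jaws open and shut (so a half turn about z gives the same grasp; the last joint's range is limited). The gripper opens to 92 mm and grips with 3 to 60 N. Pads are 19 mm wide; open, the fingers measure 130 mm over their backs; the gripper's body (75 mm by 190 mm) begins 47 mm behind the grasp point.
Start: joints at [1.056, 0.342, 1.524, -0, 1.275, -0.146], TCP at [0.189, 0.49, 0.227] pointing down, gripper open.
Joint ranges: [-2.53, 2.53], [-0.77, 2.02], [0.04, 2.7], [-1, 4.14], [0.28, 2.66], [-3.11, 3.11]. Speed limits (rad/s): [2.57, 2.57, 3.14, 3.14, 3.14, 3.14].

## Interface

Orientations are given as [roll, pitch, yaw] about the fixed x, y, z axes, in that order (R = Rz(yaw) Ry(pitch) Rx(roll)).
In Python, from cell import * gives the robot as it stands.
- The arm moves only by the shell command python3 -m inch 'ROWS' [OPENING] [FORCE]. ROWS is JSON, a list that holds one entry, the list of rows, each a list of 4 numbers: the shift along the tool's x, y, z in mm, then the turn about the tool's z in rad. In form: [[[x, y, z, roll], ...]]. A call has 1 to 10 rows; each row shifts and turns the commanded pose from where the row before left it, along the tool's axes as they then stand; what a row does not reach is not made up. A row lasts 1/8 s, in which the tool goes at most 62.5 mm and 10.7 degrees, less where a joint would pass 70% of its speed; a pose out of reach is approached as far as the arm can. A call with a gripper value outside its range is refused whole. OPENING is the closure, from -1 (fully open) to 1 (shut), set as the call begins (- or left out, the last holds). The fingers move at their own pace and stop on an object; FORCE is the grip in N (left out, the last holds). Time passes only in rows, so rows that do not move let the fingers close. It gives the time, the measured TCP pose, the force and the opening at its end, in the units of the state.
- observe(): the state, without advancing time (a new reading comes with each control period).
- read_camera(name): name is "scene" or "top"; returns a dict with "img" (384x512x3 uint8, blue, green, red), "fx", "fy", "cx", "cy" (pixels), "k1" (the pictures are not rectified: a ray, as slopes to the right and down, at radius r is drawn at 1 + k1 r^2 times it, then the intrinsics apply), "eye" and "rotation" of the camera in the world. Camera axes: x right, y down, z forward; pixel columns grow to the right and rows downward; lengths in m; the calibration is good to about 2 mm. A picture is of the moment at which its call begins. There is no depth.
- hand_in(): hands the job in, once; it reports no verdict.
Trained networks look in the newest picture that a camera, given by its name, has taken for a name from the list of things; names that differ only in an ending like _2 or _b are one class to them, and where a whole thing is asked for, a point or a joint stands for the part that bears it (a point fixed in the world has none). Each returns a list of dicts, best first, with "conf" (0 to 1); they miss things now and then, are a little off and sometimes report something else, mostly with a low value. They report only what shows in the picture. A call takes as long as a camera call. They do not tell look-alikes from the thing itself.
- boxes_of(camera, label): "at" ([row, column] in pixels, amid what is visible of it).
- place_of(camera, label): "at" ([row, column] in pixels: a listed point, or the origin of a listed thing).
The state is a dict: "time": time; "qpos": joint angles; "qvel": joint speeds; "joint_efforts": joint torques, N m; "tool_pos": TCP position; "tool_rot": TCP orientation; "contact_force": force on the tool from outside, world axes, zero at the start; "torque": the same for the moment, N m; "opening": finger opening in m.
Only numpy, scipy, OpenCV 4.12 (cv2) and the standard library are available. Lean on these libraries where they do the work, as an engineer would, in place of code of your own. Each camera call takes 0.05 s, during which the arm holds its last target. There are 200 camera calls.

## Working session

There is one attempt and no reset: what is moved stays moved. The work goes in short steps, Python scripts to look and compute and a shell command to move; the robot and the scene stay as the last step left them, time stands still between calls to the robot, and variables do not carry over. Pictures are saved under pics/ and viewed, about 12 in all and at most 16, crops included, and the job is handed in when it is done.

```bash
ls; mkdir -p pics
cat > h.py <<'E'
from cell import *
import numpy as np, cv2
def ray(c,at):
    K=np.array([[c['fx'],0,c['cx']],[0,c['fy'],c['cy']],[0,0,1]],float)
    r0,c0=at; p=np.array([(c0-c['cx'])/c['fx'],(r0-c['cy'])/c['fy']])
    u=p.copy()
    for _ in range(20): u=p/(1+c['k1']*(u@u))
    d=np.array(c['rotation'])@np.array([u[0],u[1],1]); return np.array(c['eye']),d/np.linalg.norm(d)
def atz(c,at,z):
    e,d=ray(c,at); return e+d*(z-e[2])/d[2]
def tri(c1,a1,c2,a2):
    e1,d1=ray(c1,a1); e2,d2=ray(c2,a2)
    s=np.linalg.lstsq(np.c_[d1,-d2],e2-e1,rcond=None)[0]
    p,q=e1+d1*s[0],e2+d2*s[1]; return (p+q)/2,np.linalg.norm(p-q)
def proj(c,P):
    v=np.array(c['rotation']).T@(np.array(P)-np.array(c['eye'])); u=v[:2]/v[2]; u=u*(1+c['k1']*(u@u))
    return np.array([u[1]*c['fy']+c['cy'],u[0]*c['fx']+c['cx']])
E
python3 - <<'E'
from h import *
s=observe(); print({k:np.round(v,3).tolist() for k,v in s.items()})
C={}
for n in("scene","top"):
    C[n]=read_camera(n); c=C[n]; cv2.imwrite(f'pics/{n}0.png',cv2.resize(c['img'],(768,576))); print(n,c['fx'],c['k1'],c['eye'],np.round(c['rotation'],3).tolist())
Z=dict(block=0,bore0=.045,bore1=.045,bore2=.045,bore3=.045,bore4=.045,lip=.087,seat=.076,cover_c=.025,lifter0_c=.027,bolt=.098,wrench_grip=.098,oilcan_c=.04,piston_c=.03,conrod_c=.009)
for l,z in Z.items():
    for n in C:
        print(l,n,[(np.round(r['at']).tolist(),round(r['conf'],2),np.round(atz(C[n],r['at'],z)[:2],3).tolist()) for r in place_of(n,l)])
E
```

```text
pics
{'time': 0.0, 'qpos': [1.056, 0.343, 1.525, 0.0, 1.275, -0.146], 'qvel': [0.002, -0.001, -0.001, 0.0, -0.0, 0.001], 'joint_efforts': [-0.002, -43.123, -24.421, 0.072, 0.056, -0.0], 'tool_pos': [0.189, 0.489, 0.226], 'tool_rot': [-3.14, -0.0, 2.773], 'contact_force': [-0.222, -0.238, 0.599], 'torque': [0.014, -0.02, 0.019], 'opening': 0.092}
scene 432.5586900074539 0.017200308993190562 [ 1.33450784 -0.01836871  1.03247367] [-2.455, 0.015, 1.519]
top 401.9542243688107 -0.10722786944810582 [0.32478836 0.01013342 1.20858034] [-2.931, -0.001, -1.674]Traceback (most recent call last):
  File "<stdin>", line 9, in <module>
  File "h.py", line 10, in atz
    e,d=ray(c,at); return e+d*(z-e[2])/d[2]
                                       ~^^^
IndexError: invalid index to scalar variable.
```

```bash
sed -i 's/^import numpy.*/&\nfrom scipy.spatial.transform import Rotation as Ro\ndef RM(r): return Ro.from_euler("xyz",r).as_matrix()/; s/np.array(c\[.rotation.\])/RM(c["rotation"])/' h.py
python3 - <<'E'
from h import *
C={n:read_camera(n) for n in("scene","top")}
Z=dict(block=0,bore0=.045,bore1=.045,bore2=.045,bore3=.045,bore4=.045,lip=.087,seat=.076,cover_c=.025,lifter0_c=.027,bolt=.098,wrench_grip=.098,oilcan_c=.04,piston_c=.03,conrod_c=.009)
for l,z in Z.items():
    for n in C:
        print(l,n,[(np.round(r['at']).tolist(),round(r['conf'],2),np.round(atz(C[n],r['at'],z)[:2],3).tolist()) for r in place_of(n,l)])
E
```

```text
block scene [([192.0, 277.0], 0.78, [0.516, 0.07])]
block top [([224.0, 237.0], 0.67, [0.51, 0.074]), ([221.0, 247.0], 0.51, [0.515, 0.045]), ([251.0, 140.0], 0.51, [0.457, 0.377])]
bore0 scene [([183.0, 258.0], 0.92, [0.515, 0.015]), ([182.0, 286.0], 0.92, [0.518, 0.096]), ([183.0, 273.0], 0.91, [0.519, 0.056]), ([185.0, 300.0], 0.68, [0.532, 0.137]), ([184.0, 311.0], 0.58, [0.529, 0.169])]
bore0 top [([222.0, 255.0], 0.91, [0.504, 0.021]), ([218.0, 204.0], 0.84, [0.531, 0.168]), ([223.0, 218.0], 0.73, [0.511, 0.129]), ([220.0, 229.0], 0.7, [0.517, 0.096]), ([173.0, 324.0], 0.16, [0.63, -0.2])]
bore1 scene [([183.0, 258.0], 0.92, [0.515, 0.015]), ([182.0, 286.0], 0.92, [0.518, 0.096]), ([183.0, 273.0], 0.91, [0.519, 0.056]), ([185.0, 300.0], 0.68, [0.532, 0.137]), ([184.0, 311.0], 0.58, [0.529, 0.169])]
bore1 top [([222.0, 255.0], 0.91, [0.504, 0.021]), ([218.0, 204.0], 0.84, [0.531, 0.168]), ([223.0, 218.0], 0.73, [0.511, 0.129]), ([220.0, 229.0], 0.7, [0.517, 0.096]), ([173.0, 324.0], 0.16, [0.63, -0.2])]
bore2 scene [([183.0, 258.0], 0.92, [0.515, 0.015]), ([182.0, 286.0], 0.92, 
[... 1543 characters left out ...]
[194.0, 239.0], 0.78, [0.595, -0.043]), ([182.0, 298.0], 0.75, [0.565, 0.124])]
bolt top [([187.0, 272.0], 0.7, [0.59, -0.038])]
wrench_grip scene [([203.0, 187.0], 0.83, [0.616, -0.185]), ([171.0, 194.0], 0.71, [0.503, -0.169])]
wrench_grip top [([176.0, 324.0], 0.56, [0.607, -0.191])]
oilcan_c scene [([233.0, 343.0], 0.6, [0.703, 0.233])]
oilcan_c top [([169.0, 182.0], 0.76, [0.689, 0.225])]
piston_c scene [([221.0, 398.0], 0.74, [0.664, 0.396])]
piston_c top [([179.0, 134.0], 0.65, [0.676, 0.377]), ([160.0, 367.0], 0.45, [0.663, -0.342])]
conrod_c scene [([241.0, 132.0], 0.97, [0.671, -0.345]), ([176.0, 194.0], 0.32, [0.443, -0.185])]
conrod_c top [([161.0, 369.0], 0.69, [0.663, -0.355])]
```

View pics/top0.png

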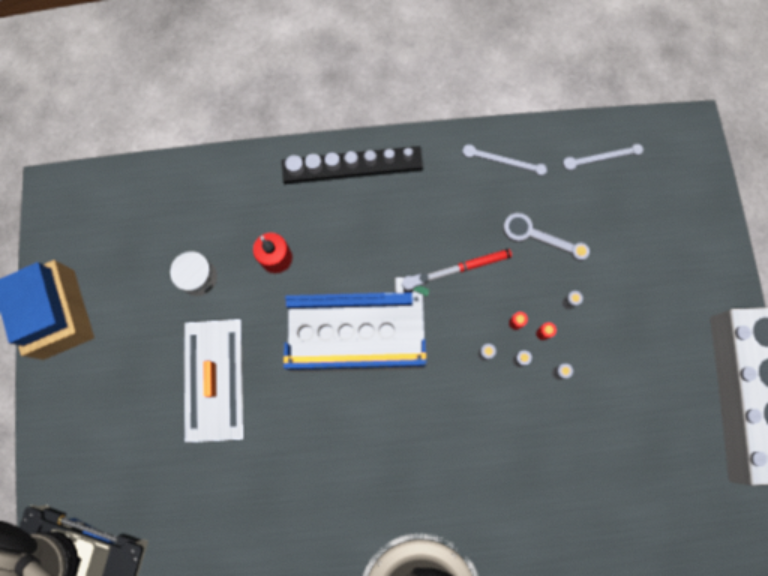

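View pics/scene0.png

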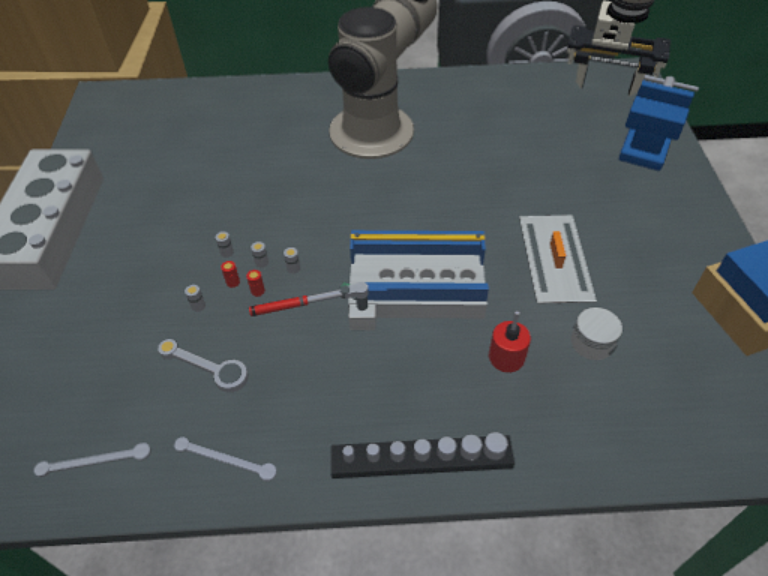

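Run:
```python
from h import *
C={n:read_camera(n) for n in("scene","top")}
np.savez('c0.npz',s=C['scene']['img'],t=C['top']['img'])
def crop(n,r0,r1,c0,c1,f): return cv2.resize(C[n]['img'][r0:r1,c0:c1],None,fx=f,fy=f,interpolation=cv2.INTER_CUBIC)
a=crop('top',155,295,115,405,2.75); b=crop('scene',135,255,110,400,2.75)
cv2.imwrite('pics/cropt.png',a); cv2.imwrite('pics/crops.png',b); print(a.shape,b.shape)
for n in C:
  for l in('lifter0_c','lifter1_c'): print(n,l,[(np.round(r['at']).tolist(),round(r['conf'],2)) for r in boxes_of(n,l)],[(np.round(r['at'],1).tolist(),round(r['conf'],2)) for r in place_of(n,l)])
```

```text
(385, 798, 3) (330, 798, 3)
scene lifter0_c [([198.0, 196.0], 0.57)] []
scene lifter1_c [([182.0, 153.0], 0.74), ([187.0, 170.0], 0.71), ([168.0, 171.0], 0.52)] [([169.4, 166.9], 0.7), ([187.3, 169.3], 0.54), ([182.8, 151.9], 0.53)]
top lifter0_c [] []
top lifter1_c [([224.0, 364.0], 0.58), ([238.0, 346.0], 0.51), ([214.0, 342.0], 0.45)] [([219.7, 360.7], 0.53), ([242.2, 344.4], 0.42), ([213.6, 340.8], 0.39)]
```

View pics/cropt.png

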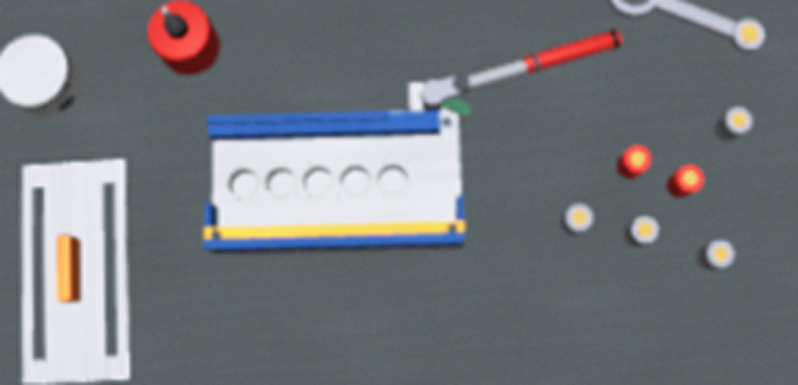

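View pics/crops.png

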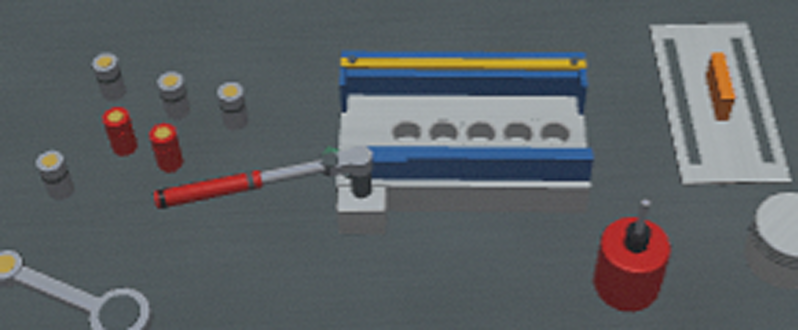

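```bash
cat > seg.py <<'E'
from h import *
def comps(img,lo,hi,roi,f=6,amin=4):
    r0,r1,c0,c1=roi
    u=cv2.resize(img[r0:r1,c0:c1],None,fx=f,fy=f,interpolation=cv2.INTER_CUBIC)
    m=cv2.inRange(cv2.cvtColor(u,cv2.COLOR_BGR2HSV),lo,hi)
    n,lab,st,ce=cv2.connectedComponentsWithStats(m)
    out=[]
    for i in range(1,n):
        if st[i,4]<amin*f*f: continue
        k=lambda x,y:(round((y+.5)/f-.5+r0,2),round((x+.5)/f-.5+c0,2))
        pts=np.argwhere(lab==i)[:,::-1].astype(np.float32)
        b=cv2.boxPoints(cv2.minAreaRect(pts))
        out.append(dict(c=k(*ce[i]),a=st[i,4]/f/f,box=[k(*q) for q in b]))
    return sorted(out,key=lambda o:-o['a'])
E
python3 - <<'E'
from seg import *
d=np.load('c0.npz'); I=dict(scene=d['s'],top=d['t']); cam={n:read_camera(n) for n in I}
R=dict(scene=(135,215,110,400),top=(155,295,115,405))
Y={}
for n in I:
    print('==',n)
    for nm,lo,hi in(('yel',(15,70,120),(32,255,255)),('blue',(100,120,60),(120,255,255)),('orange',(6,150,80),(16,255,255)),('red',(0,170,60),(4,255,255))):
        for o in comps(I[n],lo,hi,R[n]): print(nm,o['c'],round(o['a'],1),o['box'])
    # bores dark on deck
r=(165,190,235,330); print('bores scene'); g=cv2.cvtColor(I['scene'],cv2.COLOR_BGR2GRAY)
print(g[176:190,248:320:2])
E
```

```text
== scene
yel (np.float64(157.54), np.float64(278.74)) 295.7 [(np.float32(158.96), np.float32(233.22)), (np.float32(155.37), np.float32(233.25)), (np.float32(156.14), np.float32(322.94)), (np.float32(159.73), np.float32(322.91))]
yel (np.float64(161.79), np.float64(372.55)) 46.4 [(np.float32(153.73), np.float32(368.61)), (np.float32(152.75), np.float32(372.81)), (np.float32(169.99), np.float32(376.86)), (np.float32(170.98), np.float32(372.67))]
yel (np.float64(192.9), np.float64(127.62)) 18.2 [(np.float32(192.32), np.float32(124.26)), (np.float32(190.11), np.float32(129.24)), (np.float32(193.71), np.float32(130.84)), (np.float32(195.92), np.float32(125.86))]
yel (np.float64(167.67), np.float64(193.3)) 15.4 [(np.float32(165.75), np.float32(190.75)), (np.float32(165.75), np.float32(195.75)), (np.float32(169.42), np.float32(195.75)), (np.float32(169.42), np.float32(190.75))]
yel (np.float64(182.85), np.float64(168.68)) 15.4 [(np.float32(181.64), np.float32(165.65)), (np.float32(180.49), np.float32(170.82)), (np.float32(184.11), np.float32(171.63)), (np.float32(185.26), np.float32(166.46)
[... 9508 characters left out ...]
 181 181 128 165 172 132 175
  182 168  94 168 174 133 173 181 130  95 168 165 131 175 161  93 127 171]
 [172 171 174 169 173 175 176 172 172 172 177 177 175 178 172 173 169 174
  175 177 167 171 170 168 175 175 178 155 168 168 172 175 177 150 157 167]
 [172 174 173 175 170 170 175 176 176 176 177 175 176 176 175 160 176 172
  171 165 175 174 176 176 176 176 164 178 173 175 174 162 171 164 177 174]
 [108 108 108 109 108 109 107 109 111 108 111 109 107 132 133 133 133 133
  132 133 131 132 134 131 132 130 132 131 153 154 153 153 153 155 154 153]
 [ 88  89  89  90  90  89  88  89  91  91  89  89  85  88  86  85  86  86
   85  83  85  85  85  86  85  86  87  85  83  84  84  86  84  84  85  85]]
```

```bash
cat > blk.py <<'E'
from seg import *
from scipy.ndimage import map_coordinates
def prof(g,r,c):  # sample
    return map_coordinates(g,[r,c],order=1)
def edge(img,p0,p1,ch,sgn):
    # strongest gradient location between pixel points p0->p1 (row,col)
    t=np.linspace(0,1,200); r=p0[0]+(p1[0]-p0[0])*t; c=p0[1]+(p1[1]-p0[1])*t
    v=cv2.GaussianBlur(prof(ch,r,c).reshape(1,-1).astype(np.float32),(0,0),6)[0]; g=np.gradient(v)*sgn
    g=np.clip(g-.3*g.max(),0,None); s=(g*t).sum()/g.sum(); return (p0[0]+(p1[0]-p0[0])*s,p0[1]+(p1[1]-p0[1])*s)
E
python3 - <<'E'
from blk import *
from scipy.optimize import least_squares
d=np.load('c0.npz'); I=dict(scene=d['s'].astype(float),top=d['t'].astype(float)); cam={n:read_camera(n) for n in I}
pr=[((192.9,127.62),(198.16,383.36)),((157.02,147.57),(246.76,376.67)),((163.87,171.5),(237.97,349.18)),((167.67,193.3),(233.55,325.32))]
for a,b in pr:
    p,e=tri(cam['scene'],a,cam['top'],b); print('lifter top',np.round(p,4),'gap',round(e,4),np.round(atz(cam['scene'],a,.054)[:2],4),np.round(atz(cam['top'],b,.054)[:2],4))
S=I['scene'];T=I['top']; Sr=S[...,2];Tr=T[...,2];Tb=T[...,0]
F={'s46':[],'s-52':[],'t-52':[],'t46':[],'tyL':[],'tyR':[]}
for c in range(264,318,4): F['s46'].append(('scene',edge(S,(184.5,c),(191,c),Sr,-1),0,.046,.076))
for c in range(246,312,4): F['s-52'].append(('scene',edge(S,(171,c),(178,c),Sr,1),0,-.052,.045))
for c in range(205,272,4): F['t-52'].append(('top',edge(T,(238,c),(231,c),Tb,1),0,-.052,.092))
for c in range(200,272,4): F['t46'].append(('top',edge(T,(210,c),(201,c),Tr,-1),0,.046,.045))
for r in range(208,225,2): F['tyL'].append(('top',edge(T,(r,188),(r,197),Tr,1),1,.132,.045)); 
for r in range(208,222,2): F['tyR'].append(('top',edge(T,(r,288),(r,277),Tr,1),1,-.132,.045))
print({k:[np.round(f[1],1).tolist() for f in v[::4]] for k,v in F.items()})
def res(q,fs):
    o=[]
    for n,at,ax,val,z in fs:
        p=atz(cam[n],at,z)[:2]-q[:2]; c,s=np.cos(q[2]),np.sin(q[2])
        o.append(((c*p[0]+s*p[1]) if ax==0 else (-s*p[0]+c*p[1]))-val)
    return np.array(o)
al=sum(F.values(),[])
q=least_squares(res,[.515,.07,0],args=(al,),loss='soft_l1',f_scale=.001).x
print('block',np.round(q,4)); print({k:(round(np.median(res(q,v))*1e3,1),round(res(q,v).std()*1e3,1)) for k,v in F.items()})
c,s=np.cos(q[2]),np.sin(q[2]); B=lambda x,y:q[:2]+[c*x-s*y,s*x+c*y]
for n in('scene','top'):
    im=cv2.resize(cam[n]['img'],None,fx=6,fy=6,interpolation=cv2.INTER_CUBIC)
    for x,y,z in [(0+17.25*np.cos(a),40*k+17.25*np.sin(a),45) for k in range(-2,3) for a in np.arange(0,6.28,.3)]+[(80,-105,105),(-52,-126,87),(-52,126,87),(-74,132,0),(74,132,45),(58,0,82)]:
        p=proj(cam[n],[*B(x/1e3,y/1e3),z/1e3]); cv2.circle(im,(int(p[1]*6+3),int(p[0]*6+3)),2,(0,0,255),-1)
    ro=(150,215,225,340) if n=='scene' else (185,250,180,295); cv2.imwrite(f'pics/fit_{n}.png',im[ro[0]*6:ro[1]*6,ro[2]*6:ro[3]*6])
a=cv2.imread('pics/fit_scene.png');b=cv2.imread('pics/fit_top.png'); cv2.imwrite('pics/fit.png',cv2.resize(np.vstack([a,b]),(530,600)))
# rib
for o,n in(((161.79,372.55),'scene'),((252.5,137.49),'top')): print('rib top',atz(cam[n],o,.045))
print(tri(cam['scene'],(161.79,372.55),cam['top'],(252.5,137.49)))
print('grip',tri(cam['scene'],(203.44-.0,184.03),cam['top'],(172.63,324.63)))
E
```

```text
lifter top [ 0.5337 -0.3666  0.0513] gap 0.0012 [ 0.5357 -0.3663] [ 0.5331 -0.3651]
lifter top [ 0.3933 -0.324   0.051 ] gap 0.0015 [ 0.396  -0.3238] [ 0.3931 -0.3223]
lifter top [ 0.4273 -0.2473  0.0512] gap 0.0013 [ 0.4298 -0.2474] [ 0.4271 -0.246 ]
lifter top [ 0.4475 -0.1798  0.0514] gap 0.0013 [ 0.4498 -0.18  ] [ 0.4472 -0.1787]
{'s46': [[187.6, 264.0], [188.0, 280.0], [188.0, 296.0], [188.4, 312.0]], 's-52': [[175.3, 246.0], [173.9, 262.0], [175.6, 278.0], [175.5, 294.0], [173.8, 310.0]], 't-52': [[236.9, 205.0], [236.5, 221.0], [236.2, 237.0], [235.9, 253.0], [235.3, 269.0]], 't46': [[205.3, 200.0], [205.1, 216.0], [204.4, 232.0], [204.1, 248.0], [203.7, 264.0]], 'tyL': [[208.0, 191.9], [216.0, 191.8], [224.0, 191.8]], 'tyR': [[208.0, 281.8], [216.0, 282.1]]}
block [ 0.5159  0.0725 -0.0833]
{'s46': (np.float64(1.0), np.float64(0.5)), 's-52': (np.float64(25.1), np.float64(6.0)), 't-52': (np.float64(-2.5), np.float64(0.4)), 't46': (np.float64(-0.9), np.float64(0.6)), 'tyL': (np.float64(0.5), np.float64(0.3)), 'tyR': (np.float64(-0.7), np.float64(0.3))}
rib top [0.45349456 0.36880328 0.045     ]
rib top [0.4482763 0.3700089 0.045    ]
(array([0.44878722, 0.37123342, 0.03980234]), np.float64(0.0007341640527066626))
grip (array([ 0.61720619, -0.19299932,  0.09663893]), np.float64(0.0004982246766941741))
```

View pics/fit.png

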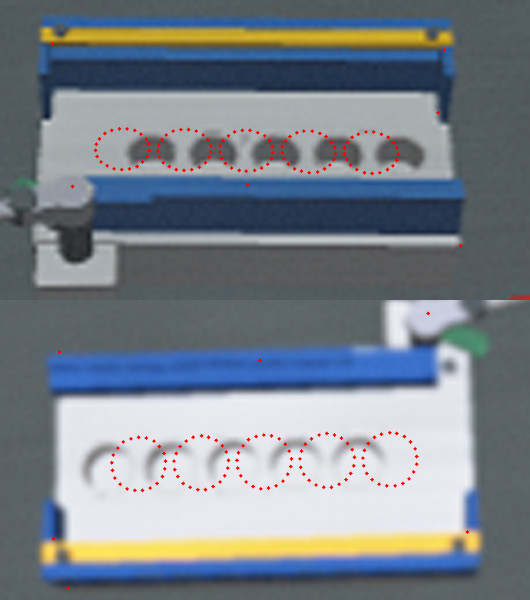

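Run:
```python
from blk import *
from scipy.optimize import least_squares
d=np.load('c0.npz'); I=dict(scene=d['s'].astype(float),top=d['t'].astype(float)); cam={n:read_camera(n) for n in I}
S=I['scene'];T=I['top']; Sr=S[...,2];Tr=T[...,2];Tb=T[...,0]
F={'s46':[],'s-52':[],'t-52':[],'t46':[],'tyL':[],'tyR':[]}
for c in range(264,318,4): F['s46'].append(('scene',edge(S,(184.5,c),(191,c),Sr,-1),0,.046,.076))
for c in range(242,314,4): F['s-52'].append(('scene',edge(S,(167,c),(173,c),Sr,1),0,-.052,.045))
for c in range(205,272,4): F['t-52'].append(('top',edge(T,(238,c),(231,c),Tb,1),0,-.052,.092))
for c in range(200,272,4): F['t46'].append(('top',edge(T,(210,c),(201,c),Tr,-1),0,.046,.045))
for r in range(208,225,2): F['tyL'].append(('top',edge(T,(r,188),(r,197),Tr,1),1,.132,.045)); 
for r in range(208,222,2): F['tyR'].append(('top',edge(T,(r,288),(r,277),Tr,1),1,-.132,.045))
def res(q,fs):
    o=[]
    for n,at,ax,val,z in fs:
        p=atz(cam[n],at,z)[:2]-q[:2]; c,s=np.cos(q[2]),np.sin(q[2])
        o.append(((c*p[0]+s*p[1]) if ax==0 else (-s*p[0]+c*p[1]))-val)
    return np.array(o)
al=sum(F.values(),[])
q=least_squares(res,[.515,.07,0],args=(al,),loss='soft_l1',f_scale=.001).x
print('block',np.round(q,4)); print({k:(round(np.median(res(q,v))*1e3,1),round(res(q,v).std()*1e3,1)) for k,v in F.items()})
for n,ks in(('scene',('s46','s-52')),('top',('t-52','t46','tyL','tyR'))):
    fs=sum([F[k] for k in ks],[]); print(n,np.round(least_squares(res,q,args=(fs,)).x,4))
c,s=np.cos(q[2]),np.sin(q[2]); B=lambda x,y:q[:2]+[c*x-s*y,s*x+c*y]
np.save('blk.npy',q)
ys=np.arange(-.12,.12,.0005); xs=np.arange(-.03,.03,.0005)
for n in cam:
    g=I[n].mean(2); G=np.array([[map_coordinates(g,proj(cam[n],[*B(x,y),.044]).reshape(2,1),order=1)[0] for y in ys] for x in xs])
    u=np.clip(255*(G-60)/180,0,255).astype(np.uint8); cv2.imwrite(f'pics/r_{n}.png',cv2.resize(u,None,fx=1.6,fy=2.2))
    th=140 if n=='scene' else 215
    for x0 in(-.006,-.003,0,.003):
        v=G[np.argmin(abs(xs-x0))]; dk=v<th; e=np.flatnonzero(np.diff(dk.astype(int)))
        print(n,x0,np.round(ys[e]*1e3,1).tolist())
    for y0 in(-60,-20,20,60,100):
        v=G[:,np.argmin(abs(ys-y0/1e3))]; dk=v<th; e=np.flatnonzero(np.diff(dk.astype(int))); print('  x-edges at y',y0,np.round(xs[e]*1e3,1).tolist())
cv2.imwrite('pics/r.png',np.vstack([cv2.imread('pics/r_scene.png'),cv2.imread('pics/r_top.png')]))
```

```text
block [ 0.5157  0.0725 -0.0787]
{'s46': (np.float64(1.5), np.float64(0.6)), 's-52': (np.float64(1.8), np.float64(0.6)), 't-52': (np.float64(-2.3), np.float64(0.2)), 't46': (np.float64(-0.8), np.float64(0.4)), 'tyL': (np.float64(0.5), np.float64(0.2)), 'tyR': (np.float64(-0.7), np.float64(0.2))}
scene [ 0.4885 -0.3217 -0.0732]
top [ 0.5142  0.0726 -0.0764]
scene -0.006 [-75.0, -47.0, -35.0, -8.0, 5.0, 32.0, 45.0, 73.0, 84.5, 112.5]
scene -0.003 [-76.5, -46.0, -36.5, -7.0, 4.0, 33.5, 43.5, 73.5, 83.5, 114.5]
scene 0 [-77.0, -46.0, -37.5, -6.0, 3.0, 34.5, 43.0, 74.5, 82.5, 114.5]
scene 0.003 [-77.0, -45.5, -37.5, -5.5, 2.5, 34.5, 43.0, 75.0, 82.5, 114.5]
  x-edges at y -60 [-13.5, 8.5, 20.5]
  x-edges at y -20 [-14.5, 8.0, 20.0]
  x-edges at y 20 [-13.5, 8.0, 21.0]
  x-edges at y 60 [-13.5, 7.5, 20.0]
  x-edges at y 100 [-14.0, 7.5, 21.0]
top -0.006 [30.5, 36.0, 69.5, 77.5, 109.0, 117.0]
top -0.003 [-8.0, -3.0, 30.5, 37.0, 69.0, 78.0, 108.5, 118.0]
top 0 [-77.0, -73.0, -48.5, -43.0, -10.0, -2.5, 29.5, 37.5, 68.0, 78.0, 107.0, 118.0]
top 0.003 [-77.5, -70.0, -51.0, -43.0, -36.0, -32.5, -12.0, -2.5, 27.0, 37.0, 65.5, 77.5, 104.0, 117.0]
  x-edges at y -60 [7.0, 16.5]
  x-edges at y -20 [7.0, 15.5]
  x-edges at y 20 [7.0, 16.0]
  x-edges at y 60 [6.0, 15.5]
  x-edges at y 100 [5.5, 16.0]
```

View pics/r.png

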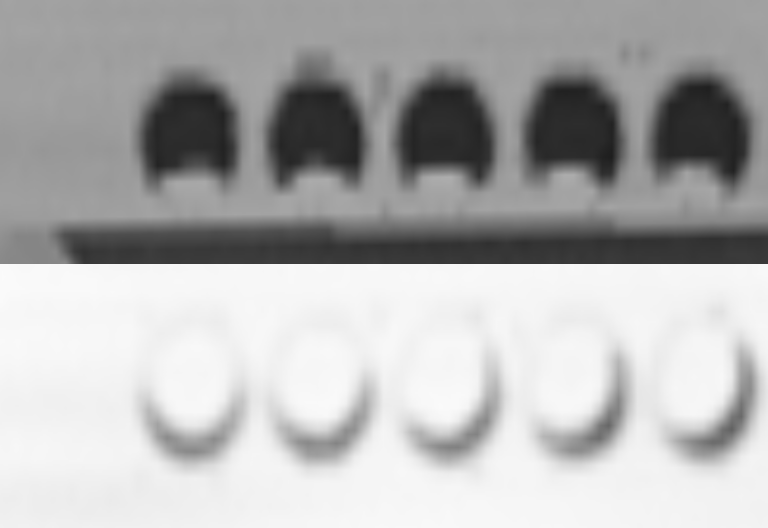

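```bash
cat > to.py <<'E'
from h import *
import sys
# python3 to.py X Y Z [YAW]  -> tool-axis deltas (mm, rad)
def main(a):
    s=observe(); p=np.array(s['tool_pos']); R=RM(s['tool_rot'])
    t=np.array(a[:3])
    print('now',np.round(p,4),np.round(s['tool_rot'],3),'F',np.round(s['contact_force'],1),'T',np.round(s['torque'],2),'open',round(s['opening'],4),'t',round(s['time'],2))
    print('delta tool mm',np.round(R.T@(t-p)*1e3,1), 'roll',round(float((s['tool_rot'][2]-a[3]+np.pi)%(2*np.pi)-np.pi),3) if len(a)>3 else '')
if __name__=='__main__': main([float(x) for x in sys.argv[1:]])
E
python3 -c "
from cell import *
print(grip_point_offset)"
python3 -m inch '[[[0,0,0,0.18],[0,0,0,0.18],[0,0,0,0.18],[0,0,0,0.18],[0,0,0,0.18],[0,0,0,0.18],[0,0,0,0.18],[0,0,0,0.02]]]' -1 
python3 to.py .45 .2 .226 1.492; python3 to.py .4485 -.1793 .12
```

```text
0.0188
time: 3.55
tool_pos: [0.1892, 0.4897, 0.2268]
tool_rot: [3.142, -0.0, 1.493]
contact_force: [0.2, 0.1, 0.4]
opening: 0.0917
now [0.1892 0.4897 0.2268] [ 3.142 -0.     1.493] F [0.2 0.1 0.4] T [-0.05  0.03 -0.03] open 0.0917 t 3.55
delta tool mm [-268.7  282.4    0.7] roll 0.001
now [0.1892 0.4897 0.2268] [ 3.142 -0.     1.493] F [0.2 0.1 0.4] T [-0.05  0.03 -0.03] open 0.0917 t 3.55
delta tool mm [-647.   310.2  106.7] roll
```

```bash
python3 -m inch '[[[-15,45,0,0],[-20,45,0,0],[-30,45,0,0],[-40,45,0,0],[-50,45,0,0],[-55,40,0,0],[-60,30,0,0],[-60,15,0,0],[-60,0,0,0],[-60,0,0,0]]]' -0.2 
python3 -m inch '[[[-60,0,0,0],[-60,0,0,0],[-50,0,20,0],[-27,0,40,0],[0,0,40,0],[0,0,0,0]]]'
python3 to.py .4485 -.1793 .031 1.492
```

```text
time: 4.8
tool_pos: [0.4555, 0.0277, 0.2268]
tool_rot: [3.141, -0.0, 1.496]
contact_force: [0.4, -0.5, -0.1]
opening: 0.0553
time: 5.55
tool_pos: [0.4386, -0.1661, 0.1247]
tool_rot: [-3.136, -0.003, 1.495]
contact_force: [-0.6, -0.4, 0.4]
opening: 0.0549
now [ 0.4386 -0.1661  0.1247] [-3.136e+00 -3.000e-03  1.495e+00] F [-0.6 -0.4  0.4] T [-0.03  0.05  0.01] open 0.0549 t 5.55
delta tool mm [-12.7  11.4  93.6] roll 0.003
```

```bash
python3 -m inch '[[[-7,6,20,0],[-6,5,20,0],[0,0,20,0],[0,0,20,0],[0,0,14,0],[0,0,0,0],[0,0,0,0]]]'
python3 to.py .4485 -.1793 .031 1.492
python3 - <<'E'
from seg import *
cam=read_camera('scene'); r=(135,215,120,230)
cv2.imwrite('pics/g1.png',cv2.resize(cam['img'][140:210,120:230],None,fx=6,fy=6,interpolation=cv2.INTER_CUBIC))
E
```

```text
time: 6.42
tool_pos: [0.451, -0.1808, 0.0336]
tool_rot: [3.14, 0.001, 1.493]
contact_force: [-0.7, 0.4, 0.1]
opening: 0.0551
now [ 0.451  -0.1808  0.0336] [3.140e+00 1.000e-03 1.493e+00] F [-0.7  0.4  0.1] T [-0.07  0.04  0.03] open 0.0551 t 6.42
delta tool mm [ 1.3 -2.7  2.6] roll 0.001
```

View pics/g1.png

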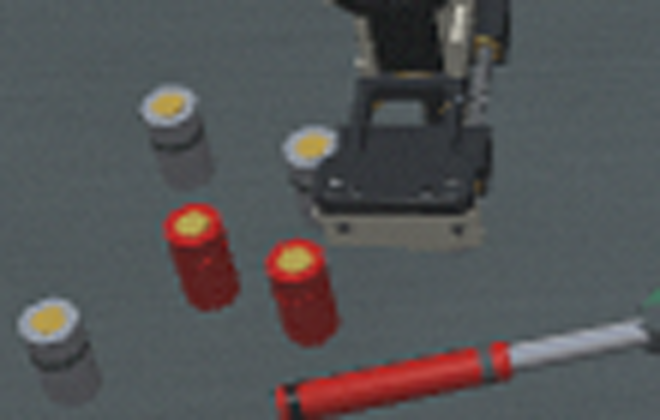

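```bash
python3 -m inch '[[[1,-2,2,0],[0,0,0,0],[0,0,0,0],[0,0,0,0],[0,0,0,0],[0,0,0,0]]]' 1 20
python3 -m inch '[[[0,0,-30,0],[0,0,-40,0],[0,0,-40,0],[0,0,-40,0],[0,0,0,0]]]'
python3 to.py .4485 -.1793 .12 1.492
python3 - <<'E'
from seg import *
q=np.load('blk.npy'); c,s=np.cos(q[2]),np.sin(q[2])
for k in range(5):
    x,y=0,.0193+.04*(k-2); print('bore',k,np.round(q[:2]+[c*x-s*y,s*x+c*y],4))
E
```

```text
time: 7.22
tool_pos: [0.4485, -0.1794, 0.0308]
tool_rot: [3.141, -0.0, 1.493]
contact_force: [0.2, 0.2, 1.3]
opening: 0.0273
time: 7.85
tool_pos: [0.4498, -0.1802, 0.1833]
tool_rot: [3.136, 0.003, 1.493]
contact_force: [-0.7, -0.0, -1.4]
opening: 0.027
now [ 0.4498 -0.1802  0.1833] [3.136e+00 3.000e-03 1.493e+00] F [-0.7 -0.  -1.4] T [-0.09  0.04 -0.05] open 0.027 t 7.85
delta tool mm [ 1.  -1.8 63.3] roll 0.001
bore 0 [0.511 0.012]
bore 1 [0.5141 0.0519]
bore 2 [0.5173 0.0917]
bore 3 [0.5204 0.1316]
bore 4 [0.5235 0.1715]
```

```bash
python3 -m inch '[[[30,10,0,0],[50,20,0,0],[55,20,0,0],[55,20,0,0],[55,10,0,0],[50,5,0,0],[40,2,0,0],[15,0,0,0],[0,0,20,0],[0,0,0,0]]]'
python3 to.py .5235 .1715 .12 1.492
```

```text
time: 9.1
tool_pos: [0.5609, 0.162, 0.1583]
tool_rot: [-3.137, 0.001, 1.493]
contact_force: [-0.7, 0.2, 0.2]
opening: 0.0274
now [0.5609 0.162  0.1583] [-3.137e+00  1.000e-03  1.493e+00] F [-0.7  0.2  0.2] T [-0.07  0.02  0.03] open 0.0274 t 9.1
delta tool mm [  6.6 -37.8  38.5] roll 0.001
```

```bash
python3 -m inch '[[[7,-25,0,0],[0,-13,20,0],[0,0,25,0],[0,0,15,0],[0,0,0,0],[0,0,0,0]]]'
python3 to.py .5235 .1715 .08 1.492
```

```text
time: 9.85
tool_pos: [0.5258, 0.1725, 0.1015]
tool_rot: [3.14, -0.0, 1.492]
contact_force: [0.1, 0.3, -0.8]
opening: 0.0276
now [0.5258 0.1725 0.1015] [ 3.14  -0.     1.492] F [ 0.1  0.3 -0.8] T [-0.08  0.02 -0.01] open 0.0276 t 9.85
delta tool mm [-1.2 -2.3 21.5] roll 0.0
```

Run:
```python
from seg import *
a=read_camera('top')['img'][180:250,180:300]; b=read_camera('scene')['img'][140:210,230:350]
cv2.imwrite('pics/p1.png',cv2.resize(np.vstack([a[:,:],b[:,:]]),None,fx=4,fy=4,interpolation=cv2.INTER_CUBIC))
```

```text
(no output)
```

View pics/p1.png

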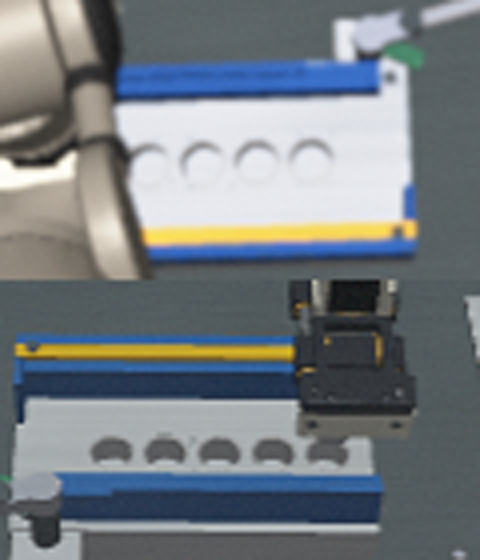

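```bash
python3 -m inch '[[[-1,-2,15,0],[0,0,8,0],[0,0,0,0],[0,0,0,0]]]' - 30
python3 to.py .5235 .1715 .049 1.492
python3 -m inch '[[[0,0,4,0],[0,0,4,0],[0,0,0,0]]]'; python3 to.py .5235 .1715 .049 1.492
```

```text
time: 10.45
tool_pos: [0.5232, 0.1719, 0.0777]
tool_rot: [3.141, -0.0, 1.493]
contact_force: [-0.6, 0.1, -0.7]
opening: 0.0274
now [0.5232 0.1719 0.0777] [ 3.141 -0.     1.493] F [-0.6  0.1 -0.7] T [-0.07  0.05 -0.05] open 0.0274 t 10.45
delta tool mm [-0.4  0.4 28.7] roll 0.001
time: 10.82
tool_pos: [0.5227, 0.1718, 0.0693]
tool_rot: [-3.141, 0.0, 1.493]
contact_force: [0.2, -0.2, -1.1]
opening: 0.0272
now [0.5227 0.1718 0.0693] [-3.141  0.     1.493] F [ 0.2 -0.2 -1.1] T [-0.    0.06  0.01] open 0.0272 t 10.82
delta tool mm [-0.2  0.8 20.3] roll 0.001
```

```bash
python3 -m inch '[[[0,0,5,0],[0,0,5,0],[0,0,0,0]]]'; python3 -m inch '[[[0,0,5,0],[0,0,4,0],[0,0,0,0],[0,0,0,0]]]';python3 to.py .5235 .1715 .049 1.492
```

```text
time: 11.2
tool_pos: [0.5226, 0.1718, 0.0592]
tool_rot: [-3.141, 0.0, 1.493]
contact_force: [0.0, -0.1, -1.5]
opening: 0.027
time: 11.7
tool_pos: [0.5231, 0.1719, 0.0508]
tool_rot: [3.142, -0.0, 1.493]
contact_force: [-0.4, -0.6, -2.0]
opening: 0.0268
now [0.5231 0.1719 0.0508] [ 3.142 -0.     1.493] F [-0.4 -0.6 -2. ] T [-0.12  0.01  0.  ] open 0.0268 t 11.7
delta tool mm [-0.3  0.5  1.8] roll 0.001
```

```bash
python3 -m inch '[[[0,0,2,0],[0,0,0,0],[0,0,0,0]]]'
python3 -m inch '[[[0,0,0,0],[0,0,0,0],[0,0,0,0]]]' 0.05
python3 -m inch '[[[0,0,-30,0],[0,0,-50,0],[0,0,-50,0],[-20,-5,-10,0],[-50,-10,0,0],[-60,-10,0,0],[-60,-10,0,0],[-60,-10,0,0],[-60,-10,0,0],[-60,-10,0,0]]]' -0.0
python3 to.py .4285 -.2467 .13 1.492
```

```text
time: 12.08
tool_pos: [0.5232, 0.1719, 0.0488]
tool_rot: [3.141, -0.0, 1.493]
contact_force: [-0.6, 0.7, -0.2]
opening: 0.0272
time: 12.45
tool_pos: [0.523, 0.1719, 0.0488]
tool_rot: [3.142, -0.0, 1.493]
contact_force: [0.1, -0.9, 0.3]
opening: 0.0429
time: 13.7
tool_pos: [0.4278, -0.1938, 0.188]
tool_rot: [-3.141, -0.001, 1.493]
contact_force: [1.4, -1.0, 0.4]
opening: 0.046
now [ 0.4278 -0.1938  0.188 ] [-3.141e+00 -1.000e-03  1.493e+00] F [ 1.4 -1.   0.4] T [-0.1   0.01 -0.02] open 0.046 t 13.7
delta tool mm [-52.8   4.9  58. ] roll 0.001
```

```bash
python3 -m inch '[[[-40,4,20,0],[-13,1,30,0],[0,0,8,0],[0,0,0,0],[0,0,0,0]]]' -0.2
python3 to.py .4285 -.2467 .031 1.492
```

```text
time: 14.32
tool_pos: [0.4307, -0.2447, 0.1316]
tool_rot: [3.14, 0.001, 1.494]
contact_force: [0.5, -1.2, -0.3]
opening: 0.0548
now [ 0.4307 -0.2447  0.1316] [3.140e+00 1.000e-03 1.494e+00] F [ 0.5 -1.2 -0.3] T [-0.09  0.01 -0.01] open 0.0548 t 14.32
delta tool mm [ -2.1  -2.2 100.6] roll 0.002
```

```bash
python3 -m inch '[[[-2,-2,25,0],[0,0,30,0],[0,0,28,0],[0,0,17,0],[0,0,0,0],[0,0,0,0]]]'
python3 to.py .4285 -.2467 .031 1.492
python3 -m inch '[[[0,0,0,0],[0,0,0,0],[0,0,0,0],[0,0,0,0],[0,0,0,0]]]' 1 30
python3 -m inch '[[[0,0,-30,0],[0,0,-50,0],[0,0,-50,0],[0,0,-20,0],[0,0,0,0],[0,0,0,0]]]'
python3 to.py .5204 .1316 .19 1.492
```

```text
time: 15.08
tool_pos: [0.4289, -0.2472, 0.0319]
tool_rot: [3.14, 0.001, 1.494]
contact_force: [0.4, 0.2, 0.1]
opening: 0.055
now [ 0.4289 -0.2472  0.0319] [3.140e+00 1.000e-03 1.494e+00] F [0.4 0.2 0.1] T [-0.11  0.04  0.06] open 0.055 t 15.07
delta tool mm [ 0.4 -0.4  0.9] roll 0.002
time: 15.7
tool_pos: [0.4282, -0.2471, 0.0309]
tool_rot: [3.141, 0.0, 1.493]
contact_force: [-1.0, 1.1, 4.0]
opening: 0.0271
time: 16.45
tool_pos: [0.4274, -0.2465, 0.1793]
tool_rot: [-3.14, -0.002, 1.493]
contact_force: [0.5, 0.5, -1.5]
opening: 0.0274
now [ 0.4274 -0.2465  0.1793] [-3.140e+00 -2.000e-03  1.493e+00] F [ 0.5  0.5 -1.5] T [-0.08  0.04 -0.01] open 0.0274 t 16.45
delta tool mm [384.2  63.2 -10.2] roll 0.001
```

```bash
python3 -m inch '[[[30,8,0,0],[50,10,0,0],[55,10,0,0],[55,10,0,0],[55,10,0,0],[55,10,0,0],[50,5,0,0],[34,0,0,0],[0,0,10,0],[0,0,0,0]]]'
python3 -m inch '[[[0,0,30,0],[0,0,30,0],[0,0,0,0],[0,0,0,0]]]'
python3 to.py .5204 .1319 .049 1.492
```

```text
time: 17.7
tool_pos: [0.5195, 0.1303, 0.1685]
tool_rot: [-3.137, 0.001, 1.493]
contact_force: [0.2, 0.2, -1.5]
opening: 0.0272
time: 18.2
tool_pos: [0.5215, 0.1302, 0.1116]
tool_rot: [3.141, -0.0, 1.492]
contact_force: [-0.4, -0.4, -1.0]
opening: 0.0265
now [0.5215 0.1302 0.1116] [ 3.141 -0.     1.492] F [-0.4 -0.4 -1. ] T [-0.1   0.11 -0.03] open 0.0265 t 18.2
delta tool mm [ 1.6 -1.3 62.6] roll -0.0
```

```bash
python3 -m inch '[[[1.5,-1,17,0],[0,0,15,0],[0,0,4,0],[0,0,0,0],[0,0,0,0]]]'
python3 to.py .5204 .1319 .049 1.492
python3 -m inch '[[[0,0,5,0],[0,0,5,0],[0,0,0,0]]]'; python3 to.py .5204 .1319 .049 1.492
```

```text
time: 18.82
tool_pos: [0.5204, 0.1325, 0.0753]
tool_rot: [3.141, -0.0, 1.493]
contact_force: [0.3, -0.1, -1.5]
opening: 0.0272
now [0.5204 0.1325 0.0753] [ 3.141 -0.     1.493] F [ 0.3 -0.1 -1.5] T [-0.12  0.06  0.03] open 0.0272 t 18.82
delta tool mm [-0.6  0.1 26.3] roll 0.001
time: 19.2
tool_pos: [0.5195, 0.1324, 0.0642]
tool_rot: [-3.14, 0.0, 1.493]
contact_force: [-0.3, 1.1, -1.6]
opening: 0.0274
now [0.5195 0.1324 0.0642] [-3.14   0.     1.493] F [-0.3  1.1 -1.6] T [-0.07  0.07 -0.  ] open 0.0274 t 19.2
delta tool mm [-0.5  0.9 15.2] roll 0.001
```

```bash
python3 -m inch '[[[0,0,5,0],[0,0,5,0],[0,0,5,0],[0,0,0,0],[0,0,0,0]]]'
python3 -m inch '[[[0,0,0,0],[0,0,0,0],[0,0,0,0]]]' 0.05
python3 -m inch '[[[0,0,-30,0],[0,0,-50,0],[0,0,-50,0],[-20,-5,-10,0],[-50,-15,0,0],[-60,-15,0,0],[-60,-15,0,0],[-60,-15,0,0],[-60,-15,0,0],[-60,-10,0,0]]]' 
python3 to.py .3946 -.3231 .13 1.492
```

```text
time: 19.82
tool_pos: [0.5199, 0.1325, 0.0497]
tool_rot: [-3.141, -0.0, 1.493]
contact_force: [0.0, 0.5, -1.4]
opening: 0.0274
time: 20.2
tool_pos: [0.5201, 0.1325, 0.0499]
tool_rot: [3.141, -0.0, 1.493]
contact_force: [1.0, -0.6, -0.8]
opening: 0.0433
time: 21.45
tool_pos: [0.3994, -0.231, 0.1889]
tool_rot: [-3.14, -0.001, 1.492]
contact_force: [1.3, 0.1, 0.6]
opening: 0.0436
now [ 0.3994 -0.231   0.1889] [-3.140e+00 -1.000e-03  1.492e+00] F [1.3 0.1 0.6] T [-0.11  0.05  0.01] open 0.0436 t 21.45
delta tool mm [-92.2   2.5  58.9] roll 0.0
```

```bash
python3 -m inch '[[[-40,1,10,0],[-40,1,20,0],[-12,0,28,0],[0,0,0,0],[0,0,0,0]]]' -0.2
python3 to.py .3946 -.3231 .031 1.492
```

```text
time: 22.08
tool_pos: [0.396, -0.3208, 0.132]
tool_rot: [-3.141, -0.0, 1.493]
contact_force: [-0.3, 0.2, 0.1]
opening: 0.0551
now [ 0.396  -0.3208  0.132 ] [-3.141 -0.     1.493] F [-0.3  0.2  0.1] T [-0.09  0.    0.01] open 0.0551 t 22.07
delta tool mm [ -2.4  -1.2 101. ] roll 0.001
```

```bash
python3 -m inch '[[[-2,-1,25,0],[0,0,30,0],[0,0,28,0],[0,0,17,0],[0,0,0,0],[0,0,0,0]]]'
python3 to.py .3946 -.3231 .031 1.492
python3 -m inch '[[[0,0,0,0],[0,0,0,0],[0,0,0,0],[0,0,0,0],[0,0,0,0]]]' 1 30
python3 -m inch '[[[0,0,-30,0],[0,0,-50,0],[0,0,-50,0],[0,0,-20,0],[0,0,0,0],[0,0,0,0]]]'
python3 to.py .5173 .0920 .19 1.492
```

```text
time: 22.82
tool_pos: [0.3958, -0.3234, 0.033]
tool_rot: [3.14, 0.001, 1.494]
contact_force: [0.9, 0.0, 0.5]
opening: 0.0552
now [ 0.3958 -0.3234  0.033 ] [3.140e+00 1.000e-03 1.494e+00] F [0.9 0.  0.5] T [-0.07  0.06 -0.03] open 0.0552 t 22.82
delta tool mm [ 0.2 -1.2  2. ] roll 0.002
time: 23.45
tool_pos: [0.3951, -0.3233, 0.0319]
tool_rot: [3.141, 0.0, 1.493]
contact_force: [-0.0, 0.5, 2.2]
opening: 0.0269
time: 24.2
tool_pos: [0.3945, -0.3226, 0.1803]
tool_rot: [-3.14, -0.002, 1.493]
contact_force: [0.5, -0.5, -1.9]
opening: 0.0267
now [ 0.3945 -0.3226  0.1803] [-3.140e+00 -2.000e-03  1.493e+00] F [ 0.5 -0.5 -1.9] T [-0.09  0.06 -0.03] open 0.0267 t 24.2
delta tool mm [422.9  90.1  -9.1] roll 0.001
```

```bash
python3 -m inch '[[[33,10,0,0],[55,15,0,0],[60,15,0,0],[60,15,0,0],[60,15,0,0],[60,10,0,0],[55,8,0,0],[39,2,0,0],[0,0,10,0],[0,0,0,0]]]'
python3 -m inch '[[[0,0,30,0],[0,0,30,0],[0,0,0,0],[0,0,0,0],[0,0,0,0]]]'
python3 to.py .5173 .0922 .075 1.492
```

```text
time: 25.45
tool_pos: [0.5163, 0.0901, 0.1695]
tool_rot: [-3.137, 0.001, 1.493]
contact_force: [-0.1, -0.5, -1.3]
opening: 0.0272
time: 26.08
tool_pos: [0.5185, 0.0902, 0.113]
tool_rot: [3.139, -0.0, 1.492]
contact_force: [0.1, -0.5, -1.2]
opening: 0.0272
now [0.5185 0.0902 0.113 ] [ 3.139 -0.     1.492] F [ 0.1 -0.5 -1.2] T [-0.12  0.07 -0.  ] open 0.0272 t 26.07
delta tool mm [ 1.9 -1.5 38. ] roll 0.0
```

```bash
python3 -m inch '[[[2,-1,17,0],[0,0,15,0],[0,0,5,0],[0,0,0,0],[0,0,0,0]]]'
python3 to.py .5173 .0922 .05 1.492
python3 -m inch '[[[0,0,5,0],[0,0,5,0],[0,0,0,0]]]'; python3 to.py .5173 .0922 .05 1.492
```

```text
time: 26.7
tool_pos: [0.5172, 0.0926, 0.0752]
tool_rot: [3.141, -0.0, 1.493]
contact_force: [0.2, -0.4, -1.0]
opening: 0.0271
now [0.5172 0.0926 0.0752] [ 3.141 -0.     1.493] F [ 0.2 -0.4 -1. ] T [-0.06  0.03  0.04] open 0.0271 t 26.7
delta tool mm [-0.4  0.1 25.2] roll 0.001
time: 27.08
tool_pos: [0.5165, 0.0926, 0.0642]
tool_rot: [-3.141, 0.0, 1.493]
contact_force: [-0.2, 0.1, -1.7]
opening: 0.0276
now [0.5165 0.0926 0.0642] [-3.141  0.     1.493] F [-0.2  0.1 -1.7] T [-0.12  0.02 -0.05] open 0.0276 t 27.07
delta tool mm [-0.3  0.9 14.2] roll 0.001
```

```bash
python3 -m inch '[[[0,0,5,0],[0,0,5,0],[0,0,4.5,0],[0,0,0,0],[0,0,0,0]]]'
python3 -m inch '[[[0,0,0,0],[0,0,0,0],[0,0,0,0]]]' 0.05
python3 -m inch '[[[0,0,-30,0],[0,0,-50,0],[0,0,-50,0],[-20,3,-10,0],[-50,8,0,0],[-60,8,0,0],[-60,8,0,0],[-60,8,0,0],[-60,8,0,0],[-60,8,0,0]]]' 
python3 to.py .5344 -.3657 .13 1.492
```

```text
time: 27.7
tool_pos: [0.5168, 0.0926, 0.0501]
tool_rot: [-3.142, -0.0, 1.493]
contact_force: [0.1, 0.4, -1.8]
opening: 0.0272
time: 28.08
tool_pos: [0.5169, 0.0926, 0.0503]
tool_rot: [3.141, -0.0, 1.493]
contact_force: [-0.7, -0.1, -0.2]
opening: 0.0431
time: 29.32
tool_pos: [0.5387, -0.2823, 0.1903]
tool_rot: [3.141, -0.0, 1.493]
contact_force: [0.1, -0.5, -0.0]
opening: 0.0439
now [ 0.5387 -0.2823  0.1903] [ 3.141 -0.     1.493] F [ 0.1 -0.5 -0. ] T [-0.07  0.08 -0.  ] open 0.0439 t 29.32
delta tool mm [-83.5   2.2  60.3] roll 0.001
```

```bash
python3 -m inch '[[[-40,1,10,0],[-37,1,20,0],[-7,0,28,0],[0,0,0,0],[0,0,0,0]]]' -0.2
python3 to.py .5344 -.3657 .031 1.492
python3 -m inch '[[[0,0,25,0],[0,0,30,0],[0,0,0,0],[0,0,0,0]]]'
python3 to.py .5344 -.3657 .031 1.492
```

```text
time: 29.95
tool_pos: [0.5348, -0.3639, 0.1332]
tool_rot: [3.141, 0.0, 1.493]
contact_force: [0.1, 0.1, 0.8]
opening: 0.0554
now [ 0.5348 -0.3639  0.1332] [3.141 0.    1.493] F [0.1 0.1 0.8] T [-0.03  0.05 -0.02] open 0.0554 t 29.95
delta tool mm [ -1.8  -0.4 102.2] roll 0.001
time: 30.45
tool_pos: [0.5353, -0.3644, 0.0793]
tool_rot: [3.139, 0.002, 1.493]
contact_force: [0.2, -1.0, -0.4]
opening: 0.0549
now [ 0.5353 -0.3644  0.0793] [3.139e+00 2.000e-03 1.493e+00] F [ 0.2 -1.  -0.4] T [-0.08  0.03 -0.03] open 0.0549 t 30.45
delta tool mm [-1.3 -1.  48.3] roll 0.001
```

```bash
python3 -m inch '[[[-1.2,-1,20,0],[0,0,18,0],[0,0,10,0],[0,0,0,0],[0,0,0,0]]]'
python3 to.py .5344 -.3657 .031 1.492
python3 -m inch '[[[0,0,0,0],[0,0,0,0],[0,0,0,0],[0,0,0,0],[0,0,0,0]]]' 1 30
python3 -m inch '[[[0,0,-30,0],[0,0,-50,0],[0,0,-50,0],[0,0,-20,0],[0,0,0,0],[0,0,0,0]]]'
python3 to.py .5141 .0523 .19 1.492
```

```text
time: 31.08
tool_pos: [0.5336, -0.3655, 0.0298]
tool_rot: [3.141, 0.001, 1.493]
contact_force: [-0.4, 0.7, 0.7]
opening: 0.0547
now [ 0.5336 -0.3655  0.0298] [3.141e+00 1.000e-03 1.493e+00] F [-0.4  0.7  0.7] T [-0.11  0.02 -0.03] open 0.0547 t 31.07
delta tool mm [-0.1  0.8 -1.2] roll 0.001
time: 31.7
tool_pos: [0.5333, -0.3653, 0.0293]
tool_rot: [3.141, 0.0, 1.493]
contact_force: [0.4, 0.3, 0.5]
opening: 0.0273
time: 32.45
tool_pos: [0.5326, -0.3647, 0.1774]
tool_rot: [-3.139, -0.002, 1.493]
contact_force: [-0.2, -0.0, -1.0]
opening: 0.027
now [ 0.5326 -0.3647  0.1774] [-3.139e+00 -2.000e-03  1.493e+00] F [-0.2 -0.  -1. ] T [-0.13  0.02 -0.  ] open 0.027 t 32.45
delta tool mm [414.3 -50.9 -11.7] roll 0.001
```

```bash
python3 -m inch '[[[33,-4,0,0],[55,-8,0,0],[60,-8,0,0],[60,-8,0,0],[60,-8,0,0],[60,-8,0,0],[53,-5,0,0],[32,-2,0,0],[0,0,10,0],[0,0,0,0]]]'
python3 -m inch '[[[0,0,30,0],[0,0,25,0],[0,0,0,0],[0,0,0,0],[0,0,0,0]]]'
python3 to.py .5141 .0523 .075 1.492
```

```text
time: 33.7
tool_pos: [0.5134, 0.0501, 0.1672]
tool_rot: [-3.138, 0.0, 1.493]
contact_force: [-0.3, -0.3, -0.4]
opening: 0.0274
time: 34.33
tool_pos: [0.5153, 0.0501, 0.1153]
tool_rot: [3.139, -0.0, 1.492]
contact_force: [-0.9, 0.3, -0.8]
opening: 0.0272
now [0.5153 0.0501 0.1153] [ 3.139 -0.     1.492] F [-0.9  0.3 -0.8] T [-0.04  0.04 -0.04] open 0.0272 t 34.33
delta tool mm [ 2.1 -1.4 40.3] roll 0.0
```

```bash
python3 -m inch '[[[2,-1,20,0],[0,0,15,0],[0,0,5,0],[0,0,0,0],[0,0,0,0]]]'
python3 to.py .5141 .0523 .0475 1.492
python3 -m inch '[[[0,0,5,0],[0,0,5,0],[0,0,0,0]]]'; python3 to.py .5141 .0523 .0475 1.492
```

```text
time: 34.95
tool_pos: [0.5142, 0.0525, 0.0747]
tool_rot: [3.141, -0.0, 1.493]
contact_force: [0.0, -1.0, -1.1]
opening: 0.0271
now [0.5142 0.0525 0.0747] [ 3.141 -0.     1.493] F [ 0.  -1.  -1.1] T [-0.11  0.05  0.02] open 0.0271 t 34.95
delta tool mm [-0.2 -0.1 27.2] roll 0.001
time: 35.33
tool_pos: [0.5133, 0.0525, 0.0637]
tool_rot: [-3.141, -0.0, 1.493]
contact_force: [-0.7, 0.4, -1.3]
opening: 0.0272
now [0.5133 0.0525 0.0637] [-3.141 -0.     1.493] F [-0.7  0.4 -1.3] T [-0.08  0.02 -0.03] open 0.0272 t 35.33
delta tool mm [-0.2  0.8 16.2] roll 0.001
```

```bash
python3 -m inch '[[[0,0,5,0],[0,0,5,0],[0,0,5,0],[0,0,1,0],[0,0,0,0]]]'
python3 -m inch '[[[0,0,0,0],[0,0,0,0],[0,0,0,0]]]' 0.05
python3 -m inch '[[[0,0,-30,0],[0,0,-50,0],[0,0,-50,0],[-30,-15,-10,0],[-50,-15,0,0],[-60,-15,0,0],[-60,-15,0,0],[-50,-15,0,0],[0,0,0,0]]]' 
python3 to.py .5344 -.3657 .13 1.492
python3 - <<'E'
from seg import *
C={n:read_camera(n) for n in("scene","top")}
np.savez('c1.npz',s=C['scene']['img'],t=C['top']['img'])
f=2.75
a=C['top']['img'][150:300,110:300]; b=C['scene']['img'][135:255,225:415]
cv2.imwrite('pics/c1.png',cv2.resize(np.vstack([a,b]),None,fx=2.2*1.0,fy=2.2,interpolation=cv2.INTER_CUBIC))
R=dict(scene=(135,215,330,400),top=(200,295,115,200))
for n in C:
    for nm,lo,hi in(('org',(5,120,80),(32,255,255)),('plate',(0,0,130),(180,60,255)),):
        for o in comps(C[n]['img'],lo,hi,R[n])[:2]: print(n,nm,np.round(o['c'],1),round(o['a'],1),np.round(o['box'],1).tolist())
E
```

```text
time: 35.95
tool_pos: [0.5137, 0.0525, 0.0481]
tool_rot: [-3.142, -0.0, 1.493]
contact_force: [-0.2, 0.5, -1.3]
opening: 0.0275
time: 36.33
tool_pos: [0.5138, 0.0525, 0.0484]
tool_rot: [3.141, -0.0, 1.493]
contact_force: [-0.3, -0.4, 0.4]
opening: 0.0434
time: 37.45
tool_pos: [0.4184, -0.1937, 0.1883]
tool_rot: [3.141, 0.001, 1.487]
contact_force: [0.1, 1.4, 0.2]
opening: 0.0436
now [ 0.4184 -0.1937  0.1883] [3.141e+00 1.000e-03 1.487e+00] F [0.1 1.4 0.2] T [-0.06  0.08  0.03] open 0.0436 t 37.45
delta tool mm [-161.7  129.9   58.5] roll -0.005
scene org [160.3 376.8] 159.3 [[149.6999969482422, 369.79998779296875], [147.60000610351562, 377.79998779296875], [171.0, 383.79998779296875], [173.0, 375.79998779296875]]
scene plate [167.7 375.5] 1551.1 [[138.8000030517578, 350.70001220703125], [130.60000610351562, 388.1000061035156], [193.89999389648438, 402.0], [202.0, 364.5]]
scene plate [210.  392.8] 127.8 [[204.60000610351562, 384.6000061035156], [204.60000610351562, 399.3999938964844], [214.39999389648438, 399.3999938964844], [214.39999389648438, 384.6000061035156]]
top org [260.4 132.5] 166.6 [[248.89999389648438, 128.6999969482422], [248.8000030517578, 136.10000610351562], [271.8999938964844, 136.39999389648438], [272.0, 129.0]]
top org [239.  194.2] 30.3 [[237.1999969482422, 188.5], [236.89999389648438, 199.39999389648438], [240.6999969482422, 199.5], [241.0, 188.60000610351562]]
top plate [257.2 135.5] 2316.6 [[220.1999969482422, 114.5], [219.60000610351562, 154.39999389648438], [294.3999938964844, 155.5], [295.0, 115.5999984741211]]
top plate [220.3 195.5] 244.6 [[205.1999969482422, 190.8000030517578], [205.1999969482422, 199.39999389648438], [236.8000030517578, 199.39999389648438], [236.8000030517578, 190.8000030517578]]
```

View pics/c1.png

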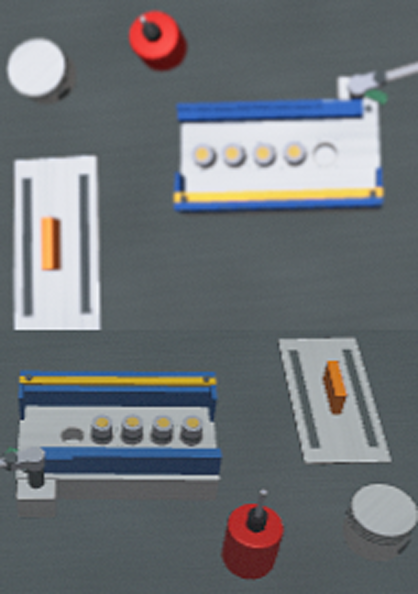

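```bash
cat > cov.py <<'E'
from seg import *
from scipy.optimize import least_squares
def corners(img,roi,n,f=6):
    r0,r1,c0,c1=roi
    u=cv2.resize(img[r0:r1,c0:c1],None,fx=f,fy=f,interpolation=cv2.INTER_CUBIC)
    m=cv2.inRange(cv2.cvtColor(u,cv2.COLOR_BGR2HSV),(0,0,130 if n=='top' else 120),(180,70,255))
    m=cv2.morphologyEx(m,cv2.MORPH_CLOSE,np.ones((f*8,f*8)))
    cs=max(cv2.findContours(m,0,1)[0],key=cv2.contourArea)
    h=cv2.convexHull(cs); ap=h; e=2.
    while len(ap)>4: ap=cv2.approxPolyDP(h,e,True); e+=1
    ap=ap[:,0].astype(float); return np.c_[(ap[:,1]+.5)/f-.5+r0,(ap[:,0]+.5)/f-.5+c0]
def cover(C,rois,z=.005,sz=(.116,.240)):
    for n in C:
        P=np.array([atz(C[n],a,z)[:2] for a in corners(C[n]['img'],rois[n],n)])
        d=np.roll(P,-1,0)-P; L=np.linalg.norm(d,axis=1); k=np.argmax(L); a=d[k]/L[k]-d[(k+2)%4]/L[(k+2)%4]
        print(n,'centre',np.round(P.mean(0),4),'sides',np.round(L,3),'long-axis ang',round(float(np.arctan2(a[1],a[0])%np.pi),4))
E
python3 - <<'E'
from cov import *
d=np.load('c1.npz'); C={n:read_camera(n) for n in("scene","top")}
C['scene']['img']=d['s'];C['top']['img']=d['t']
cover(C,dict(scene=(125,208,335,420),top=(205,320,100,170)))
Y={}
for n,r in(('scene',(160,190,250,320)),('top',(205,235,185,280))): 
    Y[n]=sorted([o['c'] for o in comps(C[n]['img'],(12,60,100),(34,255,255),r)],key=lambda c:c[1])
s=Y['scene'];t=Y['top'][::-1]; print(len(s),len(t))
for a,b in zip(s,t): print(np.round(tri(C['scene'],a,C['top'],b)[0],4))
for a,n in(((157.5,376.5),'scene'),((260.5,132.4),'top')): pass
E
```

```text
scene centre [0.4326 0.391 ] sides [0.238 0.115 0.239 0.115] long-axis ang 3.111
top centre [0.4275 0.3908] sides [0.238 0.116 0.24  0.116] long-axis ang 3.1195
4 4
[0.5133 0.0522 0.0692]
[0.5154 0.0928 0.0697]
[0.5193 0.1331 0.0697]
[0.5222 0.1722 0.0699]
```

```bash
python3 -m inch '[[[30,0,0,-0.05],[55,2,0,0],[60,4,0,0],[60,4,0,0],[60,4,0,0],[60,4,0,0],[60,4,0,0],[60,4,0,0],[60,4,0,0],[50,4,0,0]]]' -1
python3 to.py .430 .391 .09 1.545
```

```text
time: 38.9
tool_pos: [0.4688, 0.3669, 0.1882]
tool_rot: [3.142, -0.0, 1.547]
contact_force: [1.3, 0.2, 0.1]
opening: 0.0916
now [0.4688 0.3669 0.1882] [ 3.142 -0.     1.547] F [1.3 0.2 0.1] T [-0.13  0.04 -0.02] open 0.0916 t 38.9
delta tool mm [ 23.1 -39.4  98.2] roll 0.002
```

```bash
python3 -m inch '[[[12,-20,0,0],[10,-19,20,0],[0,0,40,0],[0,0,38,0],[0,0,0,0],[0,0,0,0]]]'
python3 to.py .430 .391 .012 1.545
python3 - <<'E'
from h import *
C={n:read_camera(n) for n in("scene","top")}
a=C['scene']['img'][110:210,330:430]; cv2.imwrite('pics/c2.png',cv2.resize(a,None,fx=5,fy=5,interpolation=cv2.INTER_CUBIC))
E
```

```text
time: 39.65
tool_pos: [0.4322, 0.3865, 0.0918]
tool_rot: [3.14, -0.001, 1.543]
contact_force: [0.0, -0.0, 0.1]
opening: 0.092
now [0.4322 0.3865 0.0918] [ 3.140e+00 -1.000e-03  1.543e+00] F [ 0.  -0.   0.1] T [-0.1   0.03 -0.04] open 0.092 t 39.65
delta tool mm [ 4.4 -2.4 79.8] roll -0.002
```

View pics/c2.png

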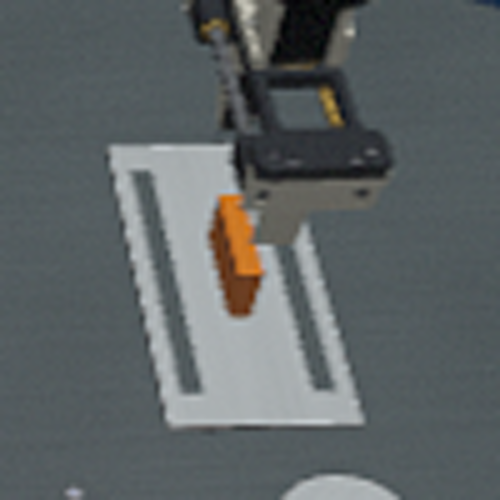

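Run:
```python
from h import *
c=read_camera('scene'); 
for P in([.432+.048,.3865,.092],[.432+.066,.3865,.092],[.4315,.391,.045],[.4315+.035,.390,.045]): print(np.round((proj(c,P)-[110,330])*5,0))
for l in('cover_c',):
  for n in('scene','top'):
    c=read_camera(n); print(n,[(r['conf'],np.round(atz(c,r['at'],.025),3)) for r in place_of(n,l)])
```

```text
[237. 268.]
[259. 275.]
[231. 240.]
[273. 252.]
scene [(0.79, array([0.418, 0.39 , 0.025]))]
top [(0.8, array([0.441, 0.383, 0.025])), (0.46, array([0.675, 0.394, 0.025]))]
```

```bash
python3 -m inch '[[[4,-2,25,0],[0,0,25,0],[0,0,20,0],[0,0,5,0],[0,0,0,0],[0,0,0,0]]]'
python3 to.py .430 .391 .012 1.545
python3 - <<'E'
from h import *
c=read_camera('scene')
a=c['img'][120:200,340:420]; cv2.imwrite('pics/c3.png',cv2.resize(a,None,fx=6,fy=6,interpolation=cv2.INTER_CUBIC))
s=observe()['tool_pos']
for dx in(.046,.065): print((proj(c,[s[0]+dx,s[1],s[2]])-[120,340])*6)
E
```

```text
time: 40.75
tool_pos: [0.4308, 0.3904, 0.0162]
tool_rot: [3.14, -0.001, 1.543]
contact_force: [0.4, -0.5, 0.2]
opening: 0.0914
now [0.4308 0.3904 0.0162] [ 3.140e+00 -1.000e-03  1.543e+00] F [ 0.4 -0.5  0.2] T [-0.12  0.08 -0.02] open 0.0914 t 40.75
delta tool mm [ 0.6 -0.8  4.2] roll -0.002
[319.77066851 236.28800952]
[347.83612918 244.92480296]
```

View pics/c3.png

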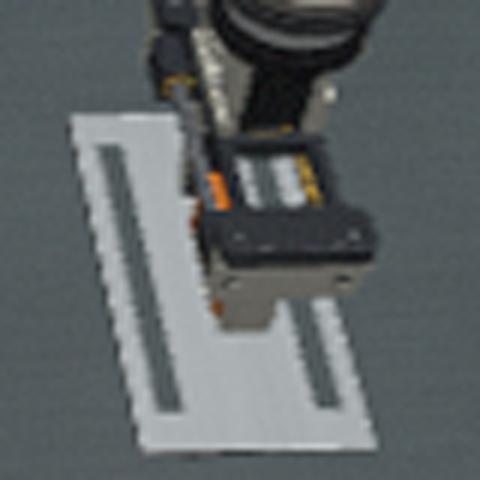

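```bash
python3 -m inch '[[[-2,-1,4,0],[0,0,0,0],[0,0,0,0]]]'
python3 -m inch '[[[0,0,0,0],[0,0,0,0],[0,0,0,0],[0,0,0,0],[0,0,0,0],[0,0,0,0]]]' 1 25
python3 -m inch '[[[0,0,-15,0],[0,0,-25,0],[0,0,-30,0],[0,0,-40,0],[0,0,-40,0],[0,0,-10,0],[0,0,0,0],[0,0,0,0]]]'
python3 to.py .430 .391 .18 1.545
python3 - <<'E'
from h import *
c=read_camera('scene')
a=c['img'][80:200,320:440]; cv2.imwrite('pics/c4.png',cv2.resize(a,None,fx=4.5,fy=4.5,interpolation=cv2.INTER_CUBIC))
E
```

```text
time: 41.18
tool_pos: [0.4292, 0.388, 0.0113]
tool_rot: [3.142, -0.0, 1.543]
contact_force: [-0.4, 1.0, 0.5]
opening: 0.0919
time: 41.92
tool_pos: [0.4292, 0.3881, 0.0113]
tool_rot: [3.141, -0.0, 1.543]
contact_force: [2.0, 0.3, 0.3]
opening: 0.0697
time: 42.92
tool_pos: [0.4282, 0.3873, 0.1692]
tool_rot: [-3.138, 0.002, 1.543]
contact_force: [0.3, 0.1, -5.0]
opening: 0.0703
now [0.4282 0.3873 0.1692] [-3.138e+00  2.000e-03  1.543e+00] F [ 0.3  0.1 -5. ] T [-0.1   0.03 -0.01] open 0.0703 t 42.92
delta tool mm [  3.7   1.7 -10.8] roll -0.002
```

View pics/c4.png

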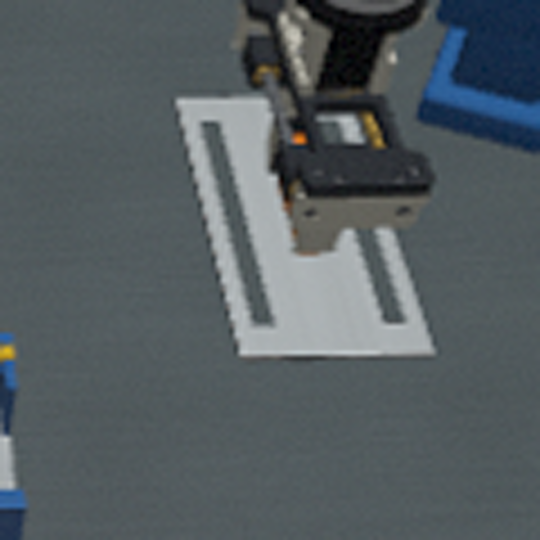

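```bash
python3 -m inch '[[[0,0,-10,0.1],[0,0,-10,0.17],[0,0,0,0.18],[0,0,0,0.18],[0,0,0,0.18],[0,0,0,0.18],[0,0,0,0.18],[0,0,0,0.18],[0,0,0,0.15],[0,0,0,0.12]]]' - 25
python3 -m inch '[[[0,0,0,0],[0,0,0,0]]]'
python3 - <<'E'
from h import *
q=np.load('blk.npy'); c,s=np.cos(q[2]),np.sin(q[2])
for x,y in((9,0),(9,2)): print(np.round(q[:2]+[c*x/1e3-s*y/1e3,s*x/1e3+c*y/1e3],4))
E
python3 to.py .5247 .0738 .17 -0.0787
```

```text
time: 44.22
tool_pos: [0.4286, 0.3877, 0.1896]
tool_rot: [3.14, 0.002, -0.082]
contact_force: [-0.1, 0.4, -5.5]
opening: 0.0696
time: 44.48
tool_pos: [0.4289, 0.3879, 0.1904]
tool_rot: [3.141, 0.001, -0.075]
contact_force: [0.4, -0.3, -3.8]
opening: 0.0701
[0.5247 0.0718]
[0.5249 0.0738]
now [0.4289 0.3879 0.1904] [ 3.141e+00  1.000e-03 -7.500e-02] F [ 0.4 -0.3 -3.8] T [-0.    0.24 -0.05] open 0.0701 t 44.48
delta tool mm [119.  306.   20.6] roll 0.004
```

```bash
python3 -m inch '[[[8,25,0,0],[15,40,0,0],[18,45,0,0],[18,45,0,0],[18,45,0,0],[18,45,0,0],[15,40,0,0],[9,21,0,0],[0,0,0,0],[0,0,0,0]]]'
python3 to.py .5247 .0738 .15 -0.0787
python3 - <<'E'
from cov import *
C={n:read_camera(n) for n in("scene","top")}
np.savez('c2.npz',s=C['scene']['img'],t=C['top']['img'])
a=C['top']['img'][170:270,180:320]; b=C['scene']['img'][110:220,210:350]
cv2.imwrite('pics/c5.png',cv2.resize(np.vstack([a,b]),None,fx=2.8,fy=2.8,interpolation=cv2.INTER_CUBIC))
E
```

```text
time: 45.72
tool_pos: [0.5239, 0.0744, 0.191]
tool_rot: [-3.141, 0.001, -0.076]
contact_force: [-0.4, 0.9, -4.5]
opening: 0.07
now [0.5239 0.0744 0.191 ] [-3.141e+00  1.000e-03 -7.600e-02] F [-0.4  0.9 -4.5] T [-0.03  0.19 -0.05] open 0.07 t 45.73
delta tool mm [ 0.9  0.5 41. ] roll 0.002
```

View pics/c5.png

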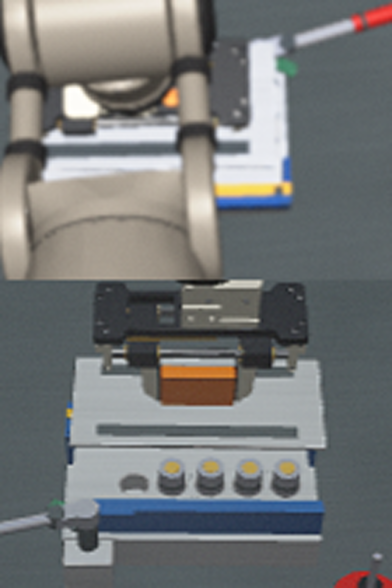

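Run:
```python
from blk import *
im=np.load('c2.npz')['s']; g=im.mean(2).astype(int)
for c in(240,243,246,316,319,322): print(c,'rows132-148',g[132:148,c].tolist(),'rows160-176',g[160:177,c].tolist())
for r in(145,150,155,160,165): print(r,'L',g[r,228:244].tolist(),'R',g[r,318:332].tolist())
```

```text
240 rows132-148 [90, 90, 91, 92, 87, 115, 181, 177, 174, 174, 175, 173, 174, 173, 175, 174] rows160-176 [176, 174, 173, 173, 171, 173, 172, 173, 159, 110, 182, 178, 175, 173, 177, 175, 177]
243 rows132-148 [71, 95, 91, 89, 87, 116, 180, 179, 173, 174, 176, 173, 175, 174, 174, 174] rows160-176 [177, 176, 177, 177, 175, 174, 173, 173, 155, 110, 182, 179, 174, 175, 177, 175, 176]
246 rows132-148 [40, 82, 99, 97, 93, 119, 156, 154, 123, 113, 111, 107, 180, 175, 175, 175] rows160-176 [179, 136, 84, 89, 90, 136, 177, 174, 179, 110, 182, 178, 176, 175, 177, 176, 176]
316 rows132-148 [37, 74, 100, 98, 95, 96, 121, 165, 164, 164, 171, 173, 170, 173, 172, 172] rows160-176 [173, 174, 165, 142, 144, 144, 144, 173, 173, 159, 111, 178, 175, 175, 174, 163, 151]
319 rows132-148 [46, 94, 92, 91, 89, 87, 123, 175, 171, 172, 171, 172, 168, 170, 172, 169] rows160-176 [173, 174, 172, 172, 172, 173, 176, 170, 174, 179, 89, 143, 142, 144, 160, 161, 181]
322 rows132-148 [88, 89, 85, 87, 90, 91, 123, 178, 174, 175, 172, 171, 168, 169, 171, 171] rows160-176 [172, 173, 170, 172, 170, 171, 174, 170, 173, 190, 88, 61, 73, 78, 77, 83, 89]
145 L [90, 91, 91, 90, 91, 91, 89, 89, 117, 169, 175, 174, 173, 174, 174, 174] R [171, 170, 170, 169, 169, 179, 128, 85, 89, 91, 89, 90, 91, 89]
150 L [92, 94, 93, 95, 92, 92, 91, 87, 179, 180, 175, 176, 174, 176, 176, 176] R [168, 168, 169, 167, 169, 171, 140, 98, 88, 90, 91, 89, 89, 88]
155 L [92, 90, 93, 92, 91, 92, 107, 106, 164, 174, 172, 170, 171, 171, 171, 170] R [173, 173, 172, 173, 173, 174, 190, 137, 90, 90, 89, 92, 90, 91]
160 L [93, 90, 93, 91, 91, 97, 96, 153, 174, 176, 174, 175, 176, 176, 176, 177] R [172, 173, 172, 170, 172, 172, 177, 129, 90, 91, 89, 91, 92, 91]
165 L [95, 94, 93, 93, 95, 101, 101, 168, 174, 173, 174, 172, 173, 173, 173, 174] R [173, 173, 172, 172, 171, 172, 172, 163, 115, 86, 89, 91, 91, 90]
```

Run:
```python
from h import *
from scipy.optimize import least_squares
c=read_camera('scene'); q=np.load('blk.npy')
o=observe(); z0=o['tool_pos'][2]-.0113+.005
H=[((137.2,240),'b'),((137.2,243),'b'),((138.1,319),'b'),((138.1,322),'b'),((138.05,316),'b'),((168.3,240),'f'),((168.28,243),'f'),((169.33,316),'f'),((169.5,322),'f')]
V=[((145,236.2),'l'),((150,235.5),'l'),((160,234.8),'l'),((165,234.6),'l'),((145,323.97),'r'),((150,324.1),'r'),((160,325.),'r'),((155,325.07),'r'),((165,325.7),'r')]
def res(p):
    x,y,yaw,t,roll=p; R=Ro.from_euler('ZYX',[yaw,t,roll]).as_matrix(); P0=np.array([x,y,z0]); n=R[:,2]; out=[]
    for at,k in H+V:
        e,d=ray(c,at); X=e+d*((P0-e)@n)/(d@n); u=R.T@(X-P0)
        out.append({'b':u[0]+.058,'f':u[0]-.058,'l':u[1]+.12,'r':u[1]-.12}[k])
    return np.array(out+[ (roll)*.02])
s=least_squares(res,[.52,.07,-.08,0,0]); p=s.x; print(np.round(p,4),np.round(s.fun*1e3,1))
pb=p[:2]-[.0013,-.0006]-q[:2]; cs,sn=np.cos(q[2]),np.sin(q[2]); print('centre in block mm',np.round([(cs*pb[0]+sn*pb[1])*1e3,(-sn*pb[0]+cs*pb[1])*1e3],1),'tool-centre',np.round(p[:2]-o['tool_pos'][:2],4),'yaw err',p[2]-q[2])
```

```text
[ 5.293e-01  7.340e-02 -8.380e-02  4.000e-04 -4.000e-04] [ 0.1 -0.   0.  -0.1 -0.   0.  -0.2 -0.1  0.2  0.1 -0.6 -0.2  0.4  0.4
 -0.5 -0.5  0.9  0.1 -0. ]
centre in block mm [12.1  2.4] tool-centre [ 0.0054 -0.0013] yaw err -0.00517746102956726
```

```bash
python3 -m inch '[[[-4,0,20,-0.006],[0,0,25,0],[0,0,25,0],[0,0,13,0],[0,0,0,0],[0,0,0,0],[0,0,0,0]]]'
python3 to.py .5198 .0744 .106 -0.0787
python3 - <<'E'
from blk import *
c=read_camera('scene'); g=c['img'].mean(2).astype(int); np.save('g.npy',c['img'])
for k in(240,243,316,319,322): print(k,'rows148-166',g[148:166,k].tolist(),'rows178-200',g[178:200,k].tolist())
E
```

```text
time: 46.75
tool_pos: [0.5208, 0.0741, 0.1092]
tool_rot: [-3.141, -0.002, -0.071]
contact_force: [-0.4, -0.1, -4.4]
opening: 0.0695
now [0.5208 0.0741 0.1092] [-3.141e+00 -2.000e-03 -7.100e-02] F [-0.4 -0.1 -4.4] T [-0.02  0.18 -0.  ] open 0.0695 t 46.75
delta tool mm [-1.1 -0.2  3.2] roll 0.008
240 rows148-166 [90, 90, 92, 89, 90, 99, 104, 106, 115, 173, 179, 176, 174, 175, 174, 174, 175, 175] rows178-200 [173, 177, 176, 173, 174, 172, 173, 173, 174, 151, 158, 158, 160, 156, 156, 160, 163, 76, 85, 84, 83, 66]
243 rows148-166 [91, 92, 93, 92, 91, 98, 106, 106, 120, 172, 178, 176, 174, 175, 173, 174, 175, 174] rows178-200 [172, 175, 176, 173, 174, 172, 174, 173, 174, 157, 118, 159, 158, 157, 162, 164, 96, 83, 84, 85, 73, 54]
316 rows148-166 [67, 62, 62, 53, 52, 41, 80, 102, 124, 119, 179, 172, 171, 171, 173, 167, 171, 171] rows178-200 [171, 172, 172, 170, 173, 172, 173, 175, 172, 177, 122, 89, 103, 101, 105, 51, 57, 57, 57, 60, 59, 54]
319 rows148-166 [89, 90, 87, 91, 90, 90, 104, 99, 85, 74, 181, 174, 176, 174, 176, 172, 171, 173] rows178-200 [171, 173, 172, 171, 173, 170, 172, 174, 172, 175, 135, 87, 103, 101, 106, 53, 56, 58, 60, 58, 55, 54]
322 rows148-166 [91, 90, 88, 90, 91, 92, 100, 98, 109, 126, 133, 116, 99, 100, 102, 104, 97, 94] rows178-200 [128, 141, 116, 138, 140, 141, 145, 166, 173, 181, 156, 93, 103, 102, 105, 51, 56, 56, 59, 59, 56, 55]
```

Run:
```python
from h import *
c=read_camera('scene'); q=np.load('blk.npy'); cs,sn=np.cos(q[2]),np.sin(q[2])
def b(at,z): 
    p=atz(c,at,z)[:2]-q[:2]; return np.round([(cs*p[0]+sn*p[1])*1e3,(-sn*p[0]+cs*p[1])*1e3],1)
z=.1029
for a in((156.4,240),(156.35,243),(157.5,316),(157.5,319),(187.9,316),(188.05,319)): print(a,b(a,z))
im=np.load('g.npy')
# lip front-top edge / end visible? rail-top edges for bias: stop rail outer top (66,82)?
g=im.mean(2).astype(int)
print('col 305 rows 184-202',g[184:202,305].tolist(), im[184:202,305,0].tolist())
print([ (x,np.round(proj(c,[*(q[:2]+[cs*x/1e3-sn*.08,sn*x/1e3+cs*.08]),zz/1e3]),2).tolist()) for x,zz in((46,76),(58,76),(58,82),(66,82),(66,76),(66,45))])
```

```text
(156.4, 240) [ -48.7 -112.8]
(156.35, 243) [ -49. -104.]
(157.5, 316) [-47. 110.]
(157.5, 319) [-47.2 118.8]
(187.9, 316) [ 67.6 103.2]
(188.05, 319) [ 68.  111.4]
col 305 rows 184-202 [91, 151, 175, 180, 98, 93, 103, 101, 93, 55, 59, 58, 58, 58, 60, 56, 91, 183] [96, 154, 179, 184, 96, 136, 155, 153, 138, 74, 81, 80, 81, 80, 83, 78, 108, 186]
[(46, [187.87, 306.49]), (58, [191.17, 306.69]), (58, [189.84, 306.85]), (66, [192.06, 306.98]), (66, [193.39, 306.82]), (66, [200.1, 306.01])]
```

```bash
python3 -m inch '[[[0,0,3,-0.008],[0,0,3,0],[0,0,0,0],[0,0,0,0]]]';python3 to.py .5208 .0741 .0933 -0.0787
python3 -m inch '[[[0,0,3,0],[0,0,2,0],[0,0,0,0],[0,0,0,0]]]';python3 to.py .5208 .0741 .0933 -0.0787
python3 -m inch '[[[0,0,2,0],[0,0,0,0],[0,0,0,0]]]';python3 to.py .5208 .0741 .0933 -0.0787
python3 -m inch '[[[0,0,2,0],[0,0,0,0],[0,0,0,0]]]';python3 to.py .5208 .0741 .0933 -0.0787
```

```text
time: 47.35
tool_pos: [0.5202, 0.0741, 0.1022]
tool_rot: [-3.141, 0.0, -0.063]
contact_force: [0.5, 0.4, -4.4]
opening: 0.0699
now [0.5202 0.0741 0.1022] [-3.141  0.    -0.063] F [ 0.5  0.4 -4.4] T [ 0.02  0.24 -0.04] open 0.0699 t 47.35
delta tool mm [ 0.6 -0.   8.9] roll 0.015
time: 47.85
tool_pos: [0.5202, 0.0741, 0.0972]
tool_rot: [-3.142, -0.0, -0.063]
contact_force: [0.2, 0.6, -4.9]
opening: 0.0697
now [0.5202 0.0741 0.0972] [-3.142 -0.    -0.063] F [ 0.2  0.6 -4.9] T [-0.05  0.18  0.02] open 0.0697 t 47.85
delta tool mm [ 0.6 -0.1  3.9] roll 0.015
time: 48.22
tool_pos: [0.5202, 0.0741, 0.0952]
tool_rot: [-3.142, -0.0, -0.063]
contact_force: [0.2, 0.7, -4.7]
opening: 0.0699
now [0.5202 0.0741 0.0952] [-3.142 -0.    -0.063] F [ 0.2  0.7 -4.7] T [0.01 0.17 0.01] open 0.0699 t 48.23
delta tool mm [ 0.6 -0.1  1.9] roll 0.015
time: 48.6
tool_pos: [0.5203, 0.0741, 0.0932]
tool_rot: [-3.141, -0.0, -0.063]
contact_force: [-0.1, -1.0, -4.9]
opening: 0.0698
now [0.5203 0.0741 0.0932] [-3.141 -0.    -0.063] F [-0.1 -1.  -4.9] T [-0.02  0.13 -0.03] open 0.0698 t 48.6
delta tool mm [ 0.5 -0.  -0.1] roll 0.016
```

```bash
for i in 1; do
python3 -m inch '[[[0,0,1,0],[0,0,0,0],[0,0,0,0]]]';
python3 -m inch '[[[0,0,1,0],[0,0,0,0],[0,0,0,0]]]';
python3 -m inch '[[[0,0,1,0],[0,0,0,0],[0,0,0,0]]]'; done
python3 to.py .5208 .0741 .0933 -0.0787
```

```text
time: 48.98
tool_pos: [0.52, 0.0741, 0.0927]
tool_rot: [-3.142, -0.0, -0.063]
contact_force: [-5.7, 0.4, 5.3]
opening: 0.0699
time: 49.35
tool_pos: [0.5195, 0.0741, 0.0913]
tool_rot: [-3.142, 0.001, -0.063]
contact_force: [-6.4, -0.5, 4.8]
opening: 0.0699
time: 49.72
tool_pos: [0.5191, 0.0742, 0.0902]
tool_rot: [-3.142, 0.002, -0.063]
contact_force: [-7.0, -0.9, 5.9]
opening: 0.0698
now [0.5191 0.0742 0.0902] [-3.142e+00  2.000e-03 -6.300e-02] F [-7.  -0.9  5.9] T [-0.1   0.94 -0.12] open 0.0698 t 49.73
delta tool mm [ 1.7 -0.  -3.1] roll 0.015
```

```bash
python3 -m inch '[[[-2,0,-0.5,0],[0,0,0,0],[0,0,0,0]]]';
python3 -m inch '[[[-2,0,0,0],[0,0,0,0],[0,0,0,0]]]';
python3 -m inch '[[[-2,0,0,0],[0,0,0,0],[0,0,0,0]]]'
python3 to.py .5208 .0741 .0933 -0.0787
```

```text
time: 50.1
tool_pos: [0.5182, 0.0742, 0.0904]
tool_rot: [-3.141, 0.0, -0.063]
contact_force: [-0.3, -0.1, -3.7]
opening: 0.0698
time: 50.48
tool_pos: [0.5162, 0.0744, 0.0907]
tool_rot: [-3.141, -0.0, -0.063]
contact_force: [-0.6, -0.5, -5.0]
opening: 0.0699
time: 50.85
tool_pos: [0.5142, 0.0745, 0.0907]
tool_rot: [-3.142, -0.0, -0.063]
contact_force: [-0.4, 0.3, -5.0]
opening: 0.0697
now [0.5142 0.0745 0.0907] [-3.142 -0.    -0.063] F [-0.4  0.3 -5. ] T [-0.02  0.21  0.  ] open 0.0697 t 50.85
delta tool mm [ 6.6 -0.1 -2.5] roll 0.015
```

```bash
python3 -m inch '[[[-2,0,0,0],[0,0,0,0],[0,0,0,0]]]';
python3 -m inch '[[[-2,0,0,0],[0,0,0,0],[0,0,0,0]]]';
python3 -m inch '[[[-1,0,0,0],[0,0,0,0],[0,0,0,0]]]'
python3 to.py .5208 .0741 .0933 -0.0787
python3 - <<'E'
from blk import *
c=read_camera('scene'); g=c['img'].mean(2).astype(int); im=c['img']
cv2.imwrite('pics/c6.png',cv2.resize(im[140:212,225:335],None,fx=7,fy=7,interpolation=cv2.INTER_CUBIC))
E
```

```text
time: 51.22
tool_pos: [0.5123, 0.0746, 0.0907]
tool_rot: [-3.142, -0.0, -0.063]
contact_force: [0.2, -0.4, -4.8]
opening: 0.0698
time: 51.6
tool_pos: [0.5102, 0.0747, 0.0908]
tool_rot: [-3.142, -0.0, -0.063]
contact_force: [-0.9, -0.1, -5.4]
opening: 0.0701
time: 51.98
tool_pos: [0.5093, 0.0748, 0.0907]
tool_rot: [-3.141, -0.0, -0.063]
contact_force: [-0.5, 0.1, -5.8]
opening: 0.0699
now [0.5093 0.0748 0.0907] [-3.141 -0.    -0.063] F [-0.5  0.1 -5.8] T [-0.06  0.15 -0.01] open 0.0699 t 51.98
delta tool mm [11.6 -0.  -2.6] roll 0.015
```

View pics/c6.png

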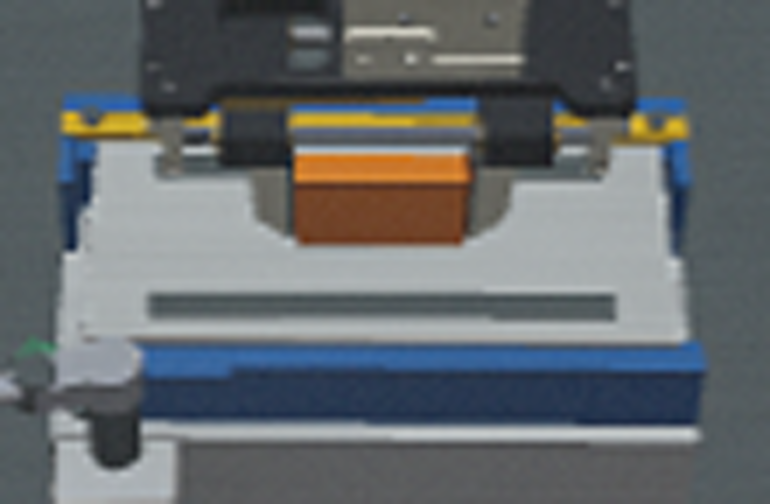

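```bash
python3 -m inch '[[[0,0,1.5,0],[0,0,0,0],[0,0,0,0]]]';
python3 -m inch '[[[0,0,1,0],[0,0,0,0],[0,0,0,0]]]';
python3 -m inch '[[[0,0,1,0],[0,0,0,0],[0,0,0,0]]]'
python3 -m inch '[[[0,0,1,0],[0,0,0,0],[0,0,0,0]]]'
python3 to.py .5208 .0741 .0933 -0.0787
```

```text
time: 52.4
tool_pos: [0.5097, 0.0748, 0.0896]
tool_rot: [-3.141, -0.001, -0.063]
contact_force: [0.5, -0.0, -0.0]
opening: 0.0697
time: 52.78
tool_pos: [0.5101, 0.0747, 0.0887]
tool_rot: [-3.141, -0.002, -0.063]
contact_force: [3.2, 1.0, 3.8]
opening: 0.0694
time: 53.15
tool_pos: [0.5106, 0.0747, 0.0878]
tool_rot: [-3.141, -0.003, -0.063]
contact_force: [5.7, -0.9, 4.0]
opening: 0.0698
time: 53.52
tool_pos: [0.5109, 0.0747, 0.0869]
tool_rot: [-3.141, -0.004, -0.063]
contact_force: [5.4, 0.2, 5.1]
opening: 0.0703
now [0.5109 0.0747 0.0869] [-3.141 -0.004 -0.063] F [5.4 0.2 5.1] T [-0.07 -0.46 -0.06] open 0.0703 t 53.52
delta tool mm [10.  -0.  -6.3] roll 0.015
```

```bash
python3 -m inch '[[[0,0,1,0],[0,0,0,0],[0,0,0,0]]]';
python3 -m inch '[[[0,0,1,0],[0,0,0,0],[0,0,0,0]]]'
python3 to.py .5208 .0741 .0933 -0.0787
python3 - <<'E'
from blk import *
c=read_camera('scene'); np.save('g2.npy',c['img']); im=c['img']; g=im.mean(2).astype(int)
q=np.load('blk.npy'); cs,sn=np.cos(q[2]),np.sin(q[2])
for k in(260,275,290,305,315): print(k,'rows184-196',g[184:196,k].tolist(),im[184:196,k,0].tolist())
for x,z in((55,81),(55,76),(46,76),(58,82),(58,76),(66,82)): print(x,z,np.round(proj(c,[*(q[:2]+[cs*x/1e3-sn*.06,sn*x/1e3+cs*.06]),z/1e3]),2))
E
```

```text
time: 53.9
tool_pos: [0.5109, 0.0747, 0.0869]
tool_rot: [-3.141, -0.005, -0.063]
contact_force: [4.0, -0.7, 13.1]
opening: 0.0695
time: 54.28
tool_pos: [0.5109, 0.0747, 0.0869]
tool_rot: [-3.141, -0.005, -0.063]
contact_force: [-0.1, -1.4, 21.4]
opening: 0.0697
now [0.5109 0.0747 0.0869] [-3.141 -0.005 -0.063] F [-0.1 -1.4 21.4] T [-0.08  0.49 -0.12] open 0.0697 t 54.27
delta tool mm [ 9.9 -0.  -6.3] roll 0.016
260 rows184-196 [89, 91, 92, 179, 173, 185, 77, 106, 82, 59, 60, 62] [94, 97, 97, 183, 176, 187, 120, 160, 121, 79, 81, 84]
275 rows184-196 [87, 87, 90, 179, 172, 185, 76, 105, 80, 59, 61, 58] [93, 93, 96, 183, 175, 187, 119, 158, 118, 80, 82, 79]
290 rows184-196 [88, 88, 89, 181, 173, 179, 106, 101, 90, 55, 62, 58] [94, 93, 95, 184, 177, 181, 131, 155, 136, 74, 82, 80]
305 rows184-196 [91, 89, 89, 151, 175, 180, 93, 101, 91, 52, 56, 57] [97, 95, 93, 155, 179, 182, 120, 155, 138, 72, 78, 79]
315 rows184-196 [173, 170, 172, 174, 171, 179, 102, 100, 104, 56, 54, 59] [177, 174, 176, 178, 175, 181, 114, 155, 157, 75, 77, 81]
55 81 [189.15 299.65]
55 76 [190.26 299.54]
46 76 [187.79 299.43]
58 82 [189.76 299.71]
58 76 [191.09 299.58]
66 82 [191.98 299.82]
```

```bash
python3 -m inch '[[[0,0,-2,0],[0,0,0,0],[0,0,0,0]]]'
python3 -m inch '[[[0,0,0,0],[0,0,0,0],[0,0,0,0],[0,0,0,0]]]' -1
python3 -m inch '[[[0,0,-15,0],[0,0,-40,0],[0,0,-45,0],[0,0,0,0]]]'
python3 to.py .5208 .0741 .0933 -0.0787
python3 -m inch '[[[-20,30,0,0],[-20,50,0,0],[-10,55,0,0],[0,55,0,0],[0,55,0,0],[0,40,0,0],[0,0,0,0]]]'
python3 - <<'E'
from cov import *
C={n:read_camera(n) for n in("scene","top")}
np.savez('c3.npz',s=C['scene']['img'],t=C['top']['img'])
a=C['top']['img'][180:260,180:330]; b=C['scene']['img'][140:215,200:350]
cv2.imwrite('pics/c7.png',cv2.resize(np.vstack([a,b]),None,fx=3.8,fy=3.8,interpolation=cv2.INTER_CUBIC))
for n in C:
    print(n,[(r['conf'],np.round(atz(C[n],r['at'],.101),3)) for r in place_of(n,'cover_c')],[(r['conf'],np.round(atz(C[n],r['at'],.098),3)) for r in place_of(n,'wrench_grip')])
E
python3 to.py .5208 .0741 .0933 -0.0787
```

```text
time: 54.7
tool_pos: [0.5097, 0.0748, 0.0869]
tool_rot: [-3.141, -0.001, -0.063]
contact_force: [1.1, -1.5, 9.9]
opening: 0.0695
time: 55.2
tool_pos: [0.5089, 0.0748, 0.0859]
tool_rot: [-3.142, 0.001, -0.063]
contact_force: [0.2, -0.4, 0.0]
opening: 0.0918
time: 55.7
tool_pos: [0.5115, 0.0748, 0.1908]
tool_rot: [-3.141, -0.009, -0.063]
contact_force: [0.4, 0.2, -0.1]
opening: 0.0917
now [0.5115 0.0748 0.1908] [-3.141 -0.009 -0.063] F [ 0.4  0.2 -0.1] T [0.01 0.16 0.  ] open 0.0917 t 55.7
delta tool mm [ 8.5  0.2 97.6] roll 0.016
time: 56.58
tool_pos: [0.4407, -0.2087, 0.1858]
tool_rot: [-3.142, 0.001, -0.067]
contact_force: [-0.5, 0.3, 0.8]
opening: 0.0915
scene [(0.79, array([0.502, 0.068, 0.101]))] [(0.78, array([ 0.604, -0.184,  0.098]))]
top [(0.92, array([0.517, 0.067, 0.101]))] [(0.79, array([ 0.61 , -0.184,  0.098])), (0.68, array([ 0.643, -0.316,  0.098]))]
now [ 0.4414 -0.2053  0.1862] [-3.141  0.    -0.061] F [ 0.3 -0.1  0.7] T [-0.04  0.16 -0.04] open 0.0917 t 56.88
delta tool mm [  62.1 -283.7   93. ] roll 0.017
```

View pics/c7.png

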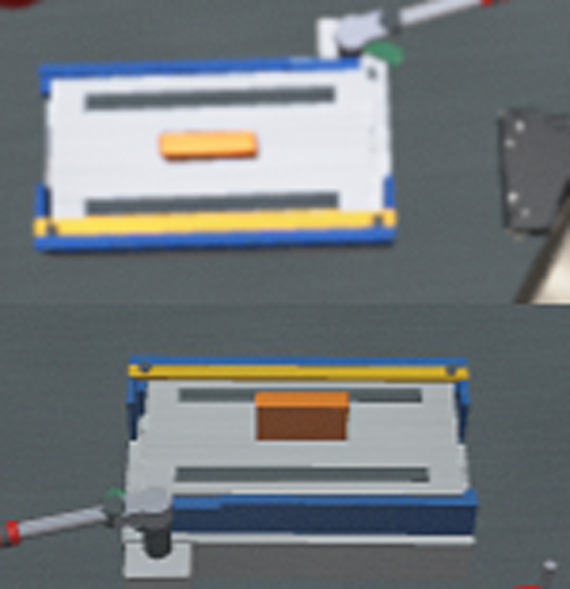

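```bash
cat > arc.py <<'E'
from h import *
q=np.load('blk.npy'); cs,sn=np.cos(q[2]),np.sin(q[2])
bolt=q[:2]+[cs*.08+sn*.105,sn*.08-cs*.105]
u=lambda a:np.array([np.cos(a),np.sin(a)]); d=lambda a:np.array([np.sin(a),-np.cos(a)])
def rows(P,W):
    out=[]
    for i in range(1,len(P)):
        R=RM([np.pi,0,W[i-1]]); v=R.T@np.array([*(P[i]-P[i-1]),0])*1e3
        out.append([round(v[0],1),round(v[1],1),0,round(W[i-1]-W[i],3)])
    return out
E
python3 - <<'E'
from arc import *
from seg import comps
dd=np.load('c3.npz'); C={n:read_camera(n) for n in('scene','top')}; C['scene']['img']=dd['s'];C['top']['img']=dd['t']
R={'scene':(190,215,160,215),'top':(160,185,300,345)}
s={n:comps(C[n]['img'],(0,150,60),(5,255,255),R[n])[0] for n in C}
g=tri(C['scene'],s['scene']['c'],C['top'],s['top']['c']); print('red',g, 'a0 deg',np.degrees(np.arctan2(*(g[0][:2]-bolt)[::-1])),np.linalg.norm(g[0][:2]-bolt),'bolt',bolt)
for n in C: # direction by box long axis at z=.098
    B=[atz(C[n],b,.1)[:2] for b in s[n]['box']]; e=max([B[i+1]-B[i] for i in range(3)],key=np.linalg.norm); print(n,np.degrees(np.arctan2(e[1],e[0])))
o={n:comps(C[n]['img'],(5,100,170 if n=='scene' else 80),(32,255,255),r)[0] for n,r in(('scene',(160,180,262,295)),('top',(210,226,215,255)))}
for n in o: print(n,o[n]['c'],o[n]['a'])
p,e=tri(C['scene'],o['scene']['c'],C['top'],o['top']['c']); v=p[:2]-q[:2]; print('rib top',p,e,'block mm',1e3*(cs*v[0]+sn*v[1]),1e3*(-sn*v[0]+cs*v[1]))
E
```

```text
red (array([ 0.61731492, -0.19304208,  0.09703371]), np.float64(0.0018863501320399703)) a0 deg -78.99039380953342 0.15748408965240657 bolt [ 0.58723963 -0.03845646]
scene 100.83665227837437
top -78.79014431646829
scene (np.float64(164.68), np.float64(278.95)) 87.8888888888889
top (np.float64(217.86), np.float64(234.37)) 157.97222222222223
rib top [0.50969127 0.07463431 0.11529193] 0.0009085059252753086 block mm -6.196227974323046 1.6465172636751932
```

```bash
python3 - <<'E'
from arc import *
a=np.radians(-79); r=.135; P=bolt+r*u(a)-.045*d(a); print('start',P)
o=observe(); R=RM(o['tool_rot']); print(R.T@(np.array([*P,.186])-o['tool_pos'])*1e3, 'roll to .19:',o['tool_rot'][2]-.19)
E
python3 -m inch '[[[0,0,0,-0.12],[0,0,0,-0.13],[0,0,0,0],[0,0,0,0]]]' 1
python3 to.py .6572 -.1624 .186 .19
```

```text
start [ 0.65717206 -0.16238973]
[212.61598675 -56.38678608   0.31792186] roll to .19: -0.25166967734395046
time: 57.48
tool_pos: [0.4414, -0.2062, 0.1862]
tool_rot: [3.142, -0.0, 0.185]
contact_force: [0.1, 0.3, 0.3]
opening: 0.0565
now [ 0.4414 -0.2062  0.1862] [ 3.142 -0.     0.185] F [0.1 0.3 0.3] T [-0.05  0.17  0.02] open 0.0565 t 57.48
delta tool mm [220.2  -3.5   0.3] roll -0.005
```

```bash
python3 -m inch '[[[30,0,0,0],[45,0,0,0],[50,-2,0,0],[50,-2,0,0],[35,0,0,0],[10,0,0,0],[0,0,0,0],[0,0,0,0]]]'
python3 -m inch '[[[0,0,25,0],[0,0,35,0],[0,0,30,0],[0,0,10,0],[0,0,0,0],[0,0,0,0]]]'
python3 to.py .6572 -.1624 .086 .19
python3 - <<'E'
from arc import *
o=observe(); p=np.array(o['tool_pos'])[:2]; w=o['tool_rot'][2]
r=.135; off=.019; A=np.radians(np.r_[-79,np.arange(-84,-150,-5)])
P=[p]+[bolt+r*u(a)-off*d(a) for a in A]; W=[w]+[w+(a-A[0]) for a in A]
for a,x,y in zip(np.degrees(A),rows(P,W),P[1:]): print(round(a),x,np.round(y,3))
E
```

```text
time: 58.48
tool_pos: [0.6557, -0.1622, 0.1864]
tool_rot: [-3.141, 0.001, 0.186]
contact_force: [-0.2, 0.4, 0.6]
opening: 0.0005
time: 59.22
tool_pos: [0.6575, -0.1622, 0.088]
tool_rot: [3.14, -0.002, 0.187]
contact_force: [0.9, -0.8, 0.3]
opening: 0.0004
now [ 0.6575 -0.1622  0.088 ] [ 3.14e+00 -2.00e-03  1.87e-01] F [ 0.9 -0.8  0.3] T [-0.09  0.1   0.02] open 0.0004 t 59.23
delta tool mm [-0.3  0.2  2. ] roll -0.003
-79 [np.float64(-26.3), np.float64(0.3), 0, np.float64(0.0)] [ 0.632 -0.167]
-84 [np.float64(-11.8), np.float64(1.2), 0, np.float64(0.087)] [ 0.62  -0.171]
-89 [np.float64(-11.8), np.float64(1.2), 0, np.float64(0.087)] [ 0.609 -0.173]
-94 [np.float64(-11.8), np.float64(1.2), 0, np.float64(0.087)] [ 0.597 -0.174]
-99 [np.float64(-11.8), np.float64(1.2), 0, np.float64(0.087)] [ 0.585 -0.175]
-104 [np.float64(-11.8), np.float64(1.2), 0, np.float64(0.087)] [ 0.573 -0.174]
-109 [np.float64(-11.8), np.float64(1.2), 0, np.float64(0.087)] [ 0.561 -0.172]
-114 [np.float64(-11.8), np.float64(1.2), 0, np.float64(0.087)] [ 0.55 -0.17]
-119 [np.float64(-11.8), np.float64(1.2), 0, np.float64(0.087)] [ 0.538 -0.166]
-124 [np.float64(-11.8), np.float64(1.2), 0, np.float64(0.087)] [ 0.528 -0.161]
-129 [np.float64(-11.8), np.float64(1.2), 0, np.float64(0.087)] [ 0.517 -0.155]
-134 [np.float64(-11.8), np.float64(1.2), 0, np.float64(0.087)] [ 0.507 -0.149]
-139 [np.float64(-11.8), np.float64(1.2), 0, np.float64(0.087)] [ 0.498 -0.141]
-144 [np.float64(-11.8), np.float64(1.2), 0, np.float64(0.087)] [ 0.489 -0.133]
-149 [np.float64(-11.8), np.float64(1.2), 0, np.float64(0.087)] [ 0.481 -0.124]
```

```bash
python3 -m inch '[[[-8,0,1,0],[-8,0,0,0],[-6,0,0,0],[-4,0,0,0],[0,0,0,0]]]'
python3 -m inch '[[[-5.9,0.4,0,0.043],[-5.9,0.6,0,0.043],[-5.9,0.6,0,0.043],[-5.9,0.6,0,0.043],[-5.9,0.6,0,0.043],[-5.9,0.6,0,0.043],[-5.9,0.6,0,0.043],[-5.9,0.6,0,0.043]]]'
python3 to.py .597 -.174 .087 -.07
```

```text
time: 59.85
tool_pos: [0.6311, -0.1666, 0.0854]
tool_rot: [3.142, -0.0, 0.187]
contact_force: [0.3, 0.1, -0.1]
opening: 0.0004
time: 60.85
tool_pos: [0.5852, -0.1738, 0.0855]
tool_rot: [3.14, -0.003, -0.159]
contact_force: [2.5, -1.9, -1.2]
opening: 0.0003
now [ 0.5852 -0.1738  0.0855] [ 3.14e+00 -3.00e-03 -1.59e-01] F [ 2.5 -1.9 -1.2] T [-0.54 -0.28  0.01] open 0.0003 t 60.85
delta tool mm [11.7 -1.6 -1.4] roll -0.089
```

```bash
python3 -m inch '[[[-5.9,0.6,0,0.043],[-5.9,0.6,0,0.043],[-5.9,0.6,0,0.043],[-5.9,0.6,0,0.043],[-5.9,0.6,0,0.043],[-5.9,0.6,0,0.043],[-5.9,0.6,0,0.043],[-5.9,0.6,0,0.043],[-5.9,0.6,0,0.043],[-5.9,0.6,0,0.043]]]'
python3 -m inch '[[[-5.9,0.6,0,0.043],[-5.9,0.6,0,0.043],[-5.9,0.6,0,0.043],[-5.9,0.6,0,0.043],[-5.9,0.6,0,0.043],[0,0,0,0]]]'
python3 - <<'E'
from arc import *
o=observe(); p=np.array(o['tool_pos'][:2]); print(np.round(p,4),o['tool_rot'][2],np.round(o['contact_force'],1))
from scipy.optimize import brentq
f=lambda a:(p-bolt-0.135*u(a)+.019*d(a))@d(a)
print('handle angle est',np.degrees(brentq(f,np.radians(-165),np.radians(-100))))
E
```

```text
time: 62.1
tool_pos: [0.528, -0.1594, 0.0856]
tool_rot: [3.141, -0.003, -0.589]
contact_force: [1.2, -4.1, 0.3]
opening: 0.0005
time: 62.85
tool_pos: [0.5026, -0.1425, 0.0854]
tool_rot: [3.142, -0.001, -0.802]
contact_force: [0.8, -1.3, 1.0]
opening: 0.0004
[ 0.5026 -0.1425] -0.8017349756493239 [ 0.8 -1.3  1. ]
handle angle est -137.27747702066208
```

```bash
for i in 1; do
python3 -m inch '[[[-5.9,0.6,0,0.043],[-5.9,0.6,0,0.043]]]'
python3 -m inch '[[[-5.9,0.6,0,0.043],[-5.9,0.6,0,0.043]]]'
python3 -m inch '[[[-5.9,0.6,0,0.043],[-5.9,0.6,0,0.043]]]'
python3 -m inch '[[[-5.9,0.6,0,0.043],[0,0,0,0]]]'; done
python3 - <<'E'
from arc import *
o=observe(); p=np.array(o['tool_pos'][:2]); print(np.round(p,4),o['tool_rot'][2],np.round(o['contact_force'],1),np.round(o['qpos'],2))
from scipy.optimize import brentq
f=lambda a:(p-bolt-0.135*u(a)+.019*d(a))@d(a)
print('handle angle est',np.degrees(brentq(f,np.radians(-175),np.radians(-100))))
E
```

```text
time: 63.1
tool_pos: [0.4942, -0.1351, 0.0854]
tool_rot: [-3.141, -0.002, -0.889]
contact_force: [0.5, -3.7, 0.6]
opening: 0.0003
time: 63.35
tool_pos: [0.4887, -0.1297, 0.0863]
tool_rot: [-3.139, -0.01, -0.974]
contact_force: [5.9, -16.0, -4.4]
opening: 0.0008
time: 63.6
tool_pos: [0.4812, -0.1208, 0.0862]
tool_rot: [-3.139, -0.01, -1.06]
contact_force: [5.3, -17.7, -3.8]
opening: 0.0004
time: 63.85
tool_pos: [0.4774, -0.1153, 0.0861]
tool_rot: [-3.139, -0.008, -1.102]
contact_force: [3.4, -15.2, -4.1]
opening: 0.0004
[ 0.4774 -0.1153] -1.1024970657227342 [  3.4 -15.2  -4.1] [-0.39  0.44  1.81 -0.    0.88  2.28]
handle angle est -153.19259941271233
```

```bash
python3 -m inch '[[[-5.9,0.6,0,0.043],[0,0,0,0]]]'
python3 -m inch '[[[-4,0.3,0,0.03],[0,0,0,0]]]'
python3 to.py .5 0 .09
python3 -m inch '[[[15,0,0,0],[30,0,0,0],[30,0,0,0],[0,0,-30,0],[0,0,-50,0],[0,0,-30,0],[0,0,0,0]]]'
python3 to.py .42 -.22 .19
```

```text
time: 64.1
tool_pos: [0.4743, -0.1103, 0.0861]
tool_rot: [-3.138, -0.008, -1.146]
contact_force: [5.2, -15.0, -3.8]
opening: 0.0005
time: 64.35
tool_pos: [0.4724, -0.1069, 0.0861]
tool_rot: [-3.138, -0.008, -1.175]
contact_force: [4.6, -16.1, -4.4]
opening: 0.0002
now [ 0.4724 -0.1069  0.0861] [-3.138 -0.008 -1.175] F [  4.6 -16.1  -4.4] T [-2.58 -0.57 -0.23] open 0.0002 t 64.35
delta tool mm [-88.  -66.6  -4.4] roll 
time: 65.22
tool_pos: [0.4995, -0.173, 0.1974]
tool_rot: [-3.138, -0.003, -1.175]
contact_force: [-0.3, 0.6, 0.1]
opening: 0.0005
now [ 0.4995 -0.173   0.1974] [-3.138e+00 -3.000e-03 -1.175e+00] F [-0.3  0.6  0.1] T [ 0.02  0.17 -0.02] open 0.0005 t 65.22
delta tool mm [12.7 91.5  7.2] roll
```

Retreat out of the views for a last look.

```bash
python3 -m inch '[[[30,-10,0,0],[45,-15,0,0],[45,-15,0,0],[30,-10,0,0],[0,0,0,0],[0,0,0,0]]]'
python3 - <<'E'
from arc import *
from seg import comps
C={n:read_camera(n) for n in('scene','top')}
a=C['top']['img'][170:270,175:325]; b=C['scene']['img'][140:230,185:335]
cv2.imwrite('pics/fin.png',cv2.resize(np.vstack([a,b]),None,fx=3.1,fy=3.1,interpolation=cv2.INTER_CUBIC))
for n in C:
    R={'scene':(160,215,150,260),'top':(180,255,255,330)}
    for s in comps(C[n]['img'],(0,150,60),(5,255,255),R[n])[:1]:
        B=[atz(C[n],k,.1)[:2] for k in s['box']]; e=max([B[i+1]-B[i] for i in range(3)],key=np.linalg.norm)
        print(n,'red',s['c'],s['a'],'dir',np.degrees(np.arctan2(e[1],e[0])),'bolt->centroid',np.degrees(np.arctan2(*(atz(C[n],s['c'],.1)[:2]-bolt)[::-1])))
print(observe()['tool_pos'],observe()['time'])
E
```

```text
time: 65.97
tool_pos: [0.6013, -0.2909, 0.1936]
tool_rot: [3.14, 0.003, -1.176]
contact_force: [-0.8, 0.5, -0.3]
opening: 0.0003
scene red (np.float64(189.21), np.float64(170.56)) 80.13888888888889 dir 12.739021592872092 bolt->centroid -95.75162688871754
top red (np.float64(226.33), np.float64(294.12)) 48.02777777777778 dir -161.62013677256962 bolt->centroid -157.16649229404598
[ 0.60151321 -0.29072559  0.19484596] 66.075
```

View pics/fin.png

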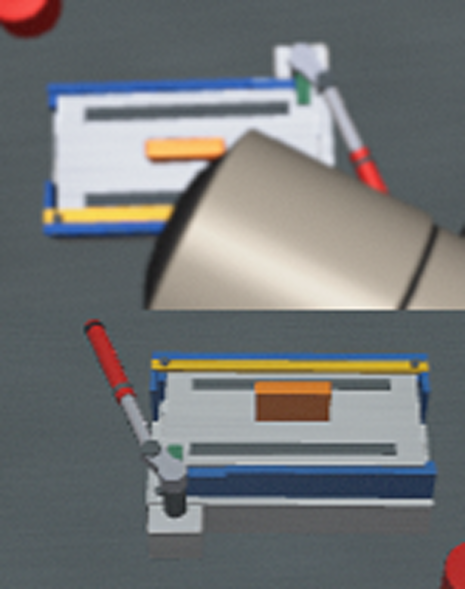

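Run:
```python
from arc import *
from seg import comps
c=read_camera('scene')
s=comps(c['img'],(0,150,60),(5,255,255),(138,172,205,232))[0]
B=[atz(c,k,.1)[:2] for k in s['box']]; e=max([B[i+1]-B[i] for i in range(3)],key=np.linalg.norm)
g=atz(c,s['c'],.098)[:2]; print(s['c'],np.degrees(np.arctan2(e[1],e[0])),'bolt->',np.degrees(np.arctan2(*(g-bolt)[::-1])),np.linalg.norm(g-bolt))
hand_in()
```

```text
(np.float64(154.14), np.float64(218.96)) 17.93101942192797 bolt-> -157.75736371789174 0.1586629565785476
the job is handed in; nothing more can be done
```

I put all four valve lifters on the bench upright in bores 1–4 and left the two red look-alikes alone. Then I hooked the cover under the lip, swung it flat onto both rails, and pulled the wrench clockwise until it broke over. I handed the job in at about 66 s with the arm clear of everything.

- **Lifters:** all four went in with almost no force. Their tops triangulated at about 69.5 mm against the 72 mm expected. The cameras read the same 2.7 mm low on the lifters standing on the bench, so I take them as fully home.
- **Cover:** it had been knocked a few centimetres before I picked it up, so I measured it again. It bottomed out firmly on the rails at 21 N, with its underside at about 76 mm and centred within about 2 mm in y. The rib blob reads x = -6 mm, at the edge of the ±3 mm tolerance. My dead reckoning gave about -3 mm, and the slot and stop only allow -6 to 0.
- **Wrench:** the force rose from about 3 N to 16 N near a handle angle of -143°. The handle ended at -162° in both cameras. That is a break of about 0.25–0.32 rad, and the green dog shows over the cover edge.
- **Not checked:** I did not measure the oil can, piston and connecting rod again. No move went near the oil can or piston. The last retreat ended fairly close to the connecting rod, but at about 190 mm height.

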